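Hang the honing steel back on its latch hook

TASK

Take the honing steel out of the white drip stand and hang it by its eye on the free hook of the rack, pushed back past the hook's spring keeper so that the keeper snaps shut in front of the eye; then give it a light tug towards the hook's tip, against the shut keeper, to make sure it is held, and let go so that it hangs straight and still. The hook's end is bent, so feel your way on gently, never forcing it, and do not knock the tools hanging on either side or shift anything else.

Things in the scene. Friction and masses are not known exactly. Their poses are not given: they have to be found in the camera images.
- honing_steel: Honing steel to hang, 0.15-0.31 kg: black handle, steel hanging eye on top, steel rod below; starts upright in the stand's middle hole. Origin = centre of the eye, z up along the tool, x = axis of the eye's hole (both ways alike; within 0.6 rad of world x at the start). Eye: ring of 5 mm round wire in the yz plane, hole 14 mm, outside 24 mm, between 12 mm above and below the origin.
- steel_grip (a point): Point in the handle 30 mm below the eye's centre, where to grip it, fingers closing along the tool's y, so that the eye stands free between the fingers. Axes as the honing steel's. The handle is a rounded block 26 mm wide (y), 20 mm deep (x), from 12 to 112 mm below the eye's centre.
- steel_foot (a point): Lower end of the honing steel's rod, 226 mm below the eye's centre. The rod is 11 mm thick and 108 mm long; above it a steel guard disc 34 mm across, 6 mm thick, its underside 118 mm below the eye's centre, rests on the stand.
- stand: White plastic drip stand, fixed, 110 mm (x) by 150 mm (y), flat top 125 mm high; origin at the centre of its underside. Three 16 mm holes in a row along y, 48 mm apart. The steel stands in the middle one and must be lifted 108 mm to come out.
- rack: Dark steel tool rack, bolted down; origin at the centre of its underside, front faces its -x (the robot). Crossbar 330 mm long (y), 8 mm thick, from 278 to 314 mm high, on posts at y = +-155 mm. Four latch hooks stick out to -x at y = -105, -35, 35, 105 mm; the one at -35 is free, the others carry tools. Over 20 N from the steel or 12 N from the robot on rack or hooks counts as forcing.
- hook_root (a point): Root of the free hook: on the prong's axis at the crossbar's front face, 290 mm high; axes as the rack's. A round stop collar, 20 mm across, sits on the prong 16 to 20 mm out. With the eye resting on the prong, the steel's origin is 4 mm below the prong's axis. With the eye against the collar it is 22.5 mm out (to -x); a seated eye is 23 to 45 mm out.
- hook_straight_tip (a point): Where the free hook's tip WOULD be were it straight, 91 mm out from the root. The prong is round, 6 mm thick, round-ended, level and straight up to 58 mm out; from there its end is BENT in a straight slant, the tip 10 mm off the axis (91 mm out): to the left, to the right, up, or anywhere between (never down); which way differs each time and is not measured: see or feel it. It does not give.
- keeper (a joint): Spring keeper of the free hook, 0 rad = shut: a tongue 8 mm wide, 17 mm long, hanging from a pin 49 mm out from the root, 20 mm above the prong's axis, under a 9 mm wide strap (top 25 mm above the axis). Swings only inward: an eye riding low, its top wire on the prong, opens it about 0.8 rad with 1-5 N; it is shut again once the eye is within 32 mm of the root. An eye held high jams.
- ceramic_rod: Neighbour, loose on its hook: sharpening rod with dark wooden handle and white ceramic rod, guard 34 mm across, 253 mm long over all. Origin = centre of its eye, z up. On one of the three other hooks (which one varies). Leave it alone.
- diamond_file: Neighbour, loose on its hook: flat file, black handle 24 mm wide, metal blade 30 mm wide, 244 mm long. Origin = centre of its eye, z up. On one of the three other hooks. Leave it alone.
- stone_brush: Neighbour, loose on its hook: pale wooden brush with white bristles, 30 mm wide, 234 mm long. Origin = centre of its eye, z up. On one of the three other hooks. Leave it alone.
- whetstone: Bystander on the table: two-layer whetstone on a black rubber base, 75 x 220 mm, 46 mm high, origin at the centre of its underside. Leave it alone.

How it is judged:
By the outcome, as a careful person would: the job done as asked, in the order asked, and still so for the second after the job is handed in, with the robot touching nothing.
It also fails if it takes over 72 s, if anything falls off the work surface, if the arm or the gripper's body presses on something with over 40 N, if the wrist force passes 120 N, or if a joint passes its speed limit or range.

ROBOT

A 6-joint arm with a two-finger parallel gripper is mounted at the origin on the work surface. World frame = base frame: x ahead of the robot, y to its left, z up, the work surface at z = 0. Lengths are in m, angles in degrees, forces in N, time in s.
With the tool pointing down it reaches from about 0.35 to 0.875 m from the base axis. Payload 4.2 kg.
Tool frame: the origin (TCP) lies between the finger pads; the fingertips stand 17 mm ahead of it and the grasp point (between the pads) lies 2 mm behind it; z points along the fingers, y is the line along which they close (so a half turn about z gives the same grasp; the last joint's range is limited). The gripper opens to 87 mm and grips with 3 to 60 N. Pads are 19 mm wide; open, the fingers measure 117 mm over their backs; the gripper's body (75 mm by 190 mm) begins 51 mm behind the grasp point.
Start: joints at [-54.454, 22.042, 0.453, 0, -68.411, -14.817], TCP at [0.221, -0.585, 0.203] pointing down, gripper open.
Joint ranges: [-179.83, 179.83], [-69.29, 118.12], [-61.27, 80.66], [-181.25, 117.63], [-171.15, -9.14], [-177.46, 177.46]. Speed limits (degrees/s): [159.86, 159.86, 180, 180, 180, 180].

INTERFACE

Orientations are given as a 3x3 rotation matrix whose columns are the frame's x, y, z axes.
In Python, from station import sense, capture, r, masks_of gives the robot as it stands.
- The arm moves only by the tool apply_moves, never from a script. Its argument "steps" is a list that holds one entry, the list of rows, each a list of 7 numbers: the opening, from 0 (shut) to 1 (fully open), then the shift along the tool's x, y, z in mm, then the turn, a rotation vector about the tool's x, y, z in rad. A call has 1 to 12 rows; each row shifts and turns the commanded pose from where the row before left it, along the tool's axes as they then stand; what a row does not reach is not made up. A row lasts 1/8 s, in which the tool goes at most 62.5 mm and 10.7 degrees, less where a joint would pass 70% of its speed; a pose out of reach is approached as far as the arm can. A call with a gripper value outside its range is refused whole. The fingers move at their own pace and stop on an object; the grip force is fixed at half the most. Time passes only in rows, so rows that do not move let the fingers close. It gives the time, the measured TCP pose, the force and the opening at its end, in the units of the state.
- sense(): the state, without advancing time (a new reading comes with each control period).
- capture(name): name is "side" or "top" or "wrist"; returns a dict with "color" (480x640x3 uint8, red, green, blue), "vfov" (degrees; the focal length in pixels is half the picture's height over the tangent of half this angle, whatever the lens; pixels are square), "cx", "cy" (the principal point, pixels), "dist" ([k1, k2, p1, p2, k3] as OpenCV has them; the pictures are not rectified), "T" (4x4, takes a point from camera to world coordinates). Camera axes: x right, y down, z forward; pixel columns grow to the right and rows downward; lengths in m; the calibration is good to about 2 mm. A picture is of the moment at which its call begins. There is no depth.
- r.finish_job(): hands the job in, once; it reports no verdict.
Trained networks look in a picture, given as the dict that the camera call returned (one of the last four; its "shot" number tells which), for a name from the list of things; names that differ only in an ending like _2 or _b are one class to them, and where a whole thing is asked for, a point or a joint stands for the part that bears it (a point fixed in the world has none). Each returns a list of dicts, best first, with "confidence" (0 to 1); they miss things now and then, are a little off and sometimes report something else, mostly with a low value. They report only what shows in the picture. A call takes as long as a camera call.
- masks_of(picture, thing): "pixels" (480x640 bool, what is visible of it) and "box" ([left, top, width, height] in pixels, round what is visible of it).
The state is a dict: "time_s": time; "joints": joint angles; "joint_velocities": joint speeds; "effort": joint torques, N m; "tcp_pos": TCP position; "ee_rot": TCP orientation; "wrist_force": force on the tool from outside, world axes, zero at the start; "moment": the same for the moment, N m; "gripper_width": opening from 0.0 (shut) to 1.0 (fully open).
Only numpy, scipy, OpenCV 4.12 (cv2) and the standard library are available. Lean on these libraries where they do the work, as an engineer would, in place of code of your own. Each camera call takes 0.05 s, during which the arm holds its last target. There are 200 camera calls.

## Working session

There is one attempt and no reset: what is moved stays moved. The work goes in short steps, Python scripts to look and compute and a tool call to move; the robot and the scene stay as the last step left them, time stands still between calls to the robot, and variables do not carry over. Pictures are saved under pics/ and viewed, on a budget of 10 in all, crops included, one or two more only if the job needs it, and the job is handed in when it is done.

Besides the shell and the picture viewer there is one more tool, called after "Request:" by a JSON object that holds its "api" and its "payload", one argument or row to a line. apply_moves: Moves the arm, as the interface text tells. Its arguments: {"type":"object","properties":{"steps":{"type":"array","items":{"type":"array","items":{"type":"array","items":{"type":"number"}}}}},"required":["steps"]}

```bash
ls; mkdir -p pics; cat > h.py <<'E'
import numpy as np, cv2
from station import sense, capture, r, masks_of
def K(p):
    f=240/np.tan(np.radians(p["vfov"])/2); return np.array([[f,0,p["cx"]],[0,f,p["cy"]],[0,0,1.]])
def ray(p,uv):
    q=cv2.undistortPoints(np.array([[uv]],float),K(p),np.array(p["dist"],float))[0,0]
    T=np.array(p["T"]); d=T[:3,:3]@np.array([q[0],q[1],1]); return T[:3,3],d/np.linalg.norm(d)
def at(p,uv,axis,val):
    o,d=ray(p,uv); return o+d*(val-o[axis])/d[axis]
def proj(p,X):
    T=np.linalg.inv(np.array(p["T"])); X=np.atleast_2d(np.array(X,float))
    c=X@T[:3,:3].T+T[:3,3]
    return cv2.projectPoints(c,np.zeros(3),np.zeros(3),K(p),np.array(p["dist"],float))[0][:,0]
def tri(a,b):
    (o1,d1),(o2,d2)=a,b
    A=np.stack([d1,-d2],1); s=np.linalg.lstsq(A,o2-o1,rcond=None)[0]
    return (o1+s[0]*d1+o2+s[1]*d2)/2, np.linalg.norm(o1+s[0]*d1-o2-s[1]*d2)
def save(p,n,crop=None,k=1):
    im=p["color"][:,:,::-1]
    if crop: l,t,w,h=crop; im=im[t:t+h,l:l+w]
    cv2.imwrite("pics/"+n,cv2.resize(im,None,fx=k,fy=k,interpolation=cv2.INTER_CUBIC))
E
python3 - <<'E'
from h import *
np.set_printoptions(precision=4,suppress=True)
print(sense())
P={n:capture(n) for n in("side","top","wrist")}
for n,p in P.items():
    print(n,p["vfov"],p["cx"],p["cy"],p["dist"]);print(np.array(p["T"]))
    for t in("honing_steel","stand","rack","keeper","ceramic_rod","diamond_file","stone_brush","whetstone"):
        print(t,[(round(m["confidence"],2),m["box"]) for m in masks_of(p,t)][:2])
im=np.concatenate([P["side"]["color"],P["top"]["color"]],0)[:,:,::-1]
cv2.imwrite("pics/a.png",cv2.resize(P["side"]["color"][:,:,::-1],(800,600)))
cv2.imwrite("pics/b.png",cv2.resize(P["top"]["color"][:,:,::-1],(800,600)))
E
```

```text
pics
{'time_s': 0.0, 'joints': array([-54.4553,  22.0922,   0.3815,  -0.0299, -68.4116, -14.8163]), 'joint_velocities': array([ 0.0641, -0.0095,  0.0735, -0.0108, -0.0156, -0.0024]), 'effort': array([ -0.0004, -39.0666,  18.7409,   4.2199,   0.011 ,  -0.0002]), 'tcp_pos': array([ 0.221 , -0.5839,  0.202 ]), 'ee_rot': array([[-0.9353, -0.3538, -0.0008],
       [-0.3538,  0.9353,  0.002 ],
       [ 0.0001,  0.0022, -1.    ]]), 'wrist_force': array([-0.5426, -0.1912, -0.4128]), 'moment': array([ 0.0214, -0.0425,  0.0305]), 'gripper_width': 0.9983128006369565}
side 56.299151505960126 322.48960636254907 242.39431000222737 [0.0061 0.     0.     0.     0.    ]
[[-0.8216 -0.349   0.4508  0.0639]
 [-0.5697  0.5287 -0.6292  0.6529]
 [-0.0188 -0.7737 -0.6332  0.8197]
 [ 0.      0.      0.      1.    ]]
honing_steel [(0.69, [390.4, 161.6, 9.5, 46.6]), (0.43, [207.2, 158.6, 136.0, 194.3])]
stand [(0.71, [243.0, 226.5, 26.7, 91.6]), (0.56, [361.3, 194.0, 66.3, 72.9])]
rack [(0.67, [201.7, 158.0, 141.8, 199.4])]
keeper [(0.29, [202.1, 158.3, 141.2, 197.3])]
ceramic_rod [(0.75, [304.5, 179.1, 11.1, 
[... 455 characters left out ...]
.91, [431.1, 226.4, 89.2, 63.9]), (0.34, [469.3, 248.5, 28.2, 18.9])]
rack [(0.58, [225.5, 162.8, 180.4, 68.7])]
keeper []
ceramic_rod [(0.54, [356.9, 192.3, 19.9, 24.5])]
diamond_file [(0.59, [288.7, 192.8, 18.9, 21.0]), (0.32, [469.2, 249.3, 29.1, 16.1])]
stone_brush [(0.77, [258.9, 188.8, 17.7, 34.3])]
whetstone []
wrist 64.72428883777077 319.61216028845547 237.72811909460225 [-0.0662  0.      0.      0.      0.    ]
[[-0.3533  0.9047  0.2381  0.1553]
 [ 0.9355  0.3409  0.0928 -0.608 ]
 [ 0.0028  0.2555 -0.9668  0.385 ]
 [ 0.      0.      0.      1.    ]]
honing_steel []
stand [(0.64, [454.0, 459.3, 29.8, 16.8])]
rack []
keeper []
ceramic_rod []
diamond_file []
stone_brush []
whetstone []
```

View pics/a.png

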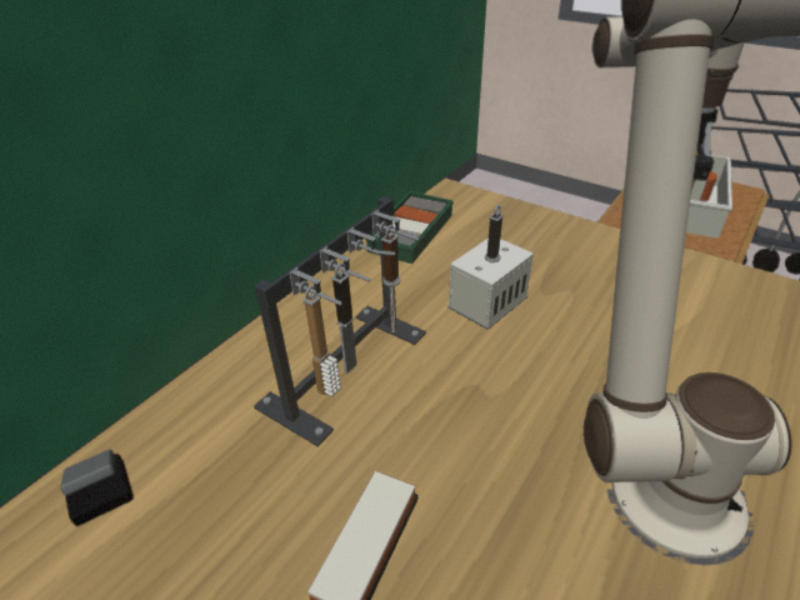

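View pics/b.png

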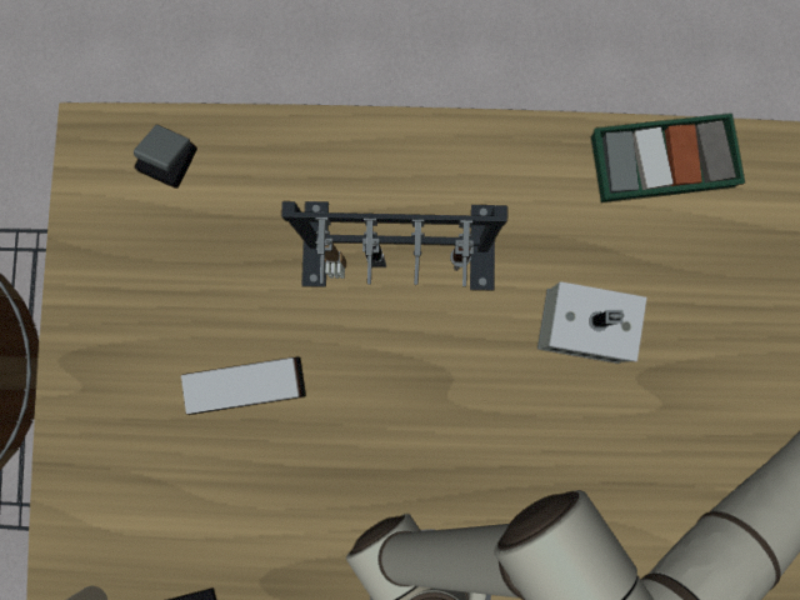

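The top view shows the brush, the file, the free hook (third, around px (417,250) of 800) and the ceramic rod, with the steel's eye at (612,317). I'll enlarge the key regions.

```bash
python3 - <<'E'
from h import *
s=capture("side");t=capture("top")
C=np.zeros((600,800,3),np.uint8)
def put(p,l,tp,w,h,k,x,y):
    im=cv2.resize(p["color"][tp:tp+h,l:l+w,::-1],None,fx=k,fy=k,interpolation=cv2.INTER_CUBIC); C[y:y+im.shape[0],x:x+im.shape[1]]=im
put(t,220,155,195,80,4,0,0)
put(s,200,150,150,90,3,0,325)
put(t,435,225,90,70,3,455,325)
put(s,380,155,30,30,3,730,325)
cv2.imwrite("pics/c.png",C)
E
```

```text
Traceback (most recent call last):
ValueError: could not broadcast input array from shape (90,90,3) into shape (90,70,3)
```

Request:
{"api": "apply_moves", "payload": {
  "steps": [
    [[0.6,0,0,-20,0,0,0],[0.6,0,0,-40,0,0,0.15],[0.6,0,0,-40,0,0.15,0],[0.6,0,0,-40,0.15,0,0]]
  ]
}}

```text
time_s: 1.95
tcp_pos: [0.2292, -0.5848, 0.3406]
ee_rot: [[-0.966, -0.231, -0.116], [-0.209, 0.962, -0.178], [0.152, -0.147, -0.977]]
wrist_force: [-0.4, -0.2, -0.3]
gripper_width: 0.646
```

```bash
python3 - <<'E'
from h import *
import json
s=sense(); print(s["time_s"],s["joints"],s["tcp_pos"],s["ee_rot"],s["wrist_force"],s["gripper_width"])
E
```

```text
1.95 [-47.79714311  15.2971313    4.43613967  12.18868686 -76.28958144
 -31.94605777] [ 0.22921154 -0.58481068  0.34059374] [[-0.96598973 -0.23121276 -0.11577782]
 [-0.20888339  0.96166585 -0.17766969]
 [ 0.15241908 -0.14744303 -0.97725584]] [-0.36305661 -0.23542422 -0.30406837] 0.645851881882687
```

```bash
cat > mont.py <<'E'
from h import *
s=capture("side");t=capture("top")
C=np.zeros((600,800,3),np.uint8)
def put(p,l,tp,w,h,k,x,y):
    im=cv2.resize(p["color"][tp:tp+h,l:l+w,::-1],None,fx=k,fy=k,interpolation=cv2.INTER_CUBIC); C[y:y+im.shape[0],x:x+im.shape[1]]=im
put(t,220,155,195,80,4,0,0)
put(s,200,150,150,90,3,0,325)
put(t,435,225,80,70,3,455,325)
put(s,380,155,30,30,3,700,325)
cv2.imwrite("pics/c.png",C)
E
python3 mont.py
cat > fk.py <<'E'
import numpy as np, itertools
from scipy.spatial.transform import Rotation as Ro
D=[([-54.4553,22.0922,.3815,-.0299,-68.4116,-14.8163],[.221,-.5839,.202],[[-.9353,-.3538,-.0008],[-.3538,.9353,.002],[.0001,.0022,-1]]),
([-47.79714311,15.2971313,4.43613967,12.18868686,-76.28958144,-31.94605777],[0.22921154,-0.58481068,0.34059374],[[-0.96598973,-0.23121276,-0.11577782],[-0.20888339,0.96166585,-0.17766969],[0.15241908,-0.14744303,-0.97725584]])]
S=(1,1)
def E(ax,d): return Ro.from_euler(ax,d,degrees=True).as_matrix()
def rots(q,s4,s6):
    R1=E('z',q[0]);R2=R1@E('y',q[1]);R3=R2@E('y',-q[2]);R4=R3@E('x',s4*q[3]);R5=R4@E('y',-q[4]);R6=R5@E('x',s6*q[5])
    return R1,R2,R3,R4,R5,R6
E
python3 - <<'E'
from fk import *
for s4,s6 in itertools.product((1,-1),(1,-1)):
    C=[rots(q,s4,s6)[5].T@np.array(R) for q,p,R in D]
    print(s4,s6,np.linalg.norm(C[0]-C[1]));print(C[1].round(3))
E
```

```text
1 1 0.8936353987382237
[[-0.351  0.195  0.916]
 [-0.465  0.813 -0.351]
 [-0.813 -0.549 -0.195]]
1 -1 0.5985201817553277
[[-0.351  0.195  0.916]
 [-0.934 -0.136 -0.329]
 [ 0.06  -0.971  0.23 ]]
-1 1 0.8331380283572895
[[ 0.    -0.     1.   ]
 [-0.44   0.898  0.   ]
 [-0.898 -0.44   0.   ]]
-1 -1 9.613089606994762e-05
[[ 0. -0.  1.]
 [-1.  0.  0.]
 [-0. -1.  0.]]
```

View pics/c.png

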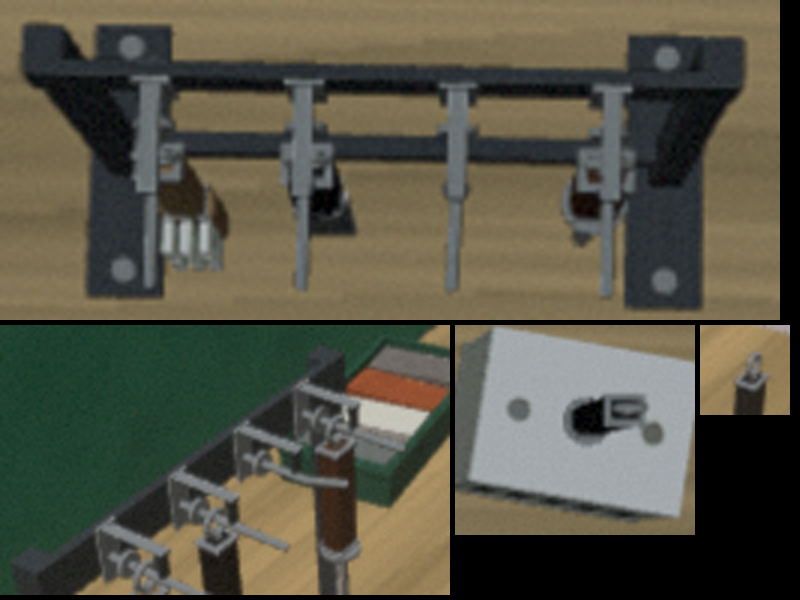

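Crop c (top row): the strap roots sit on the crossbar front at crop (151,80), (302,82), (458,84) and (612,87). The free prong's end, at (452,290), drifts slightly left and looks raised in the side crop. The steel's eye is near crop (627,408). Next I compute positions.

```bash
python3 - <<'E'
from h import *
np.set_printoptions(precision=4,suppress=True)
t=capture("top");s=capture("side")
c=lambda X,Y:(220+X/4,155+Y/4)
W=[at(t,c(*q),2,.315) for q in((151,80),(302,82),(458,84),(612,87))]; print(np.array(W))
print("bar ends",at(t,c(48,65),2,.314),at(t,c(718,78),2,.314))
print("tips z.29",[at(t,c(*q),2,.29) for q in((149,288),(302,290),(452,291),(605,297))])
print("eye",at(t,(435+(627-455)/3,225+(408-325)/3),2,.25), "ends",at(t,(435+(612-455)/3,225+(412-325)/3),2,.25),at(t,(435+(643-455)/3,225+(405-325)/3),2,.25))
e=(380+(753-700)/3,155+(362-325)/3)
print("eye tri",tri(ray(t,(492.3,252.7)),ray(s,e)))
print("holes",at(t,(435+(519-455)/3,225+(409-325)/3),2,.125),at(t,(435+(652-455)/3,225+(432-325)/3),2,.125))
f=lambda X,Y:(200+X/3,150+(Y-325)/3)
for nm,a,b in(("tip3",(452,291),(347,485)),):
    print(nm,tri(ray(t,c(*a)),ray(s,f(*b))))
print("tip2",tri(ray(t,c(302,290)),ray(s,f(287,548))),"tip4",tri(ray(t,c(605,297)),ray(s,f(406,448))))
for m in masks_of(s,"rack")[:1]: pass
print(proj(s,W))
E
```

```text
[[ 0.6081  0.1789  0.315 ]
 [ 0.6088  0.1103  0.315 ]
 [ 0.6097  0.0396  0.315 ]
 [ 0.6102 -0.0301  0.315 ]]
bar ends [0.6141 0.2263 0.314 ] [ 0.6159 -0.0782  0.314 ]
tips z.29 [array([0.516 , 0.1791, 0.29  ]), array([0.5169, 0.1086, 0.29  ]), array([0.5183, 0.0398, 0.29  ]), array([ 0.5174, -0.0303,  0.29  ])]
eye [ 0.4837 -0.2643  0.25  ] ends [ 0.4809 -0.2546  0.25  ] [ 0.4859 -0.2745  0.25  ]
eye tri (array([ 0.4836, -0.265 ,  0.2473]), np.float64(0.0005716279794446622))
holes [ 0.4917 -0.2203  0.125 ] [ 0.478  -0.3145  0.125 ]
tip3 (array([0.5174, 0.04  , 0.2998]), np.float64(0.0006587254902867609))
tip2 (array([0.5172, 0.1088, 0.2894]), np.float64(0.0005182094080060412)) tip4 (array([ 0.5168, -0.0305,  0.2919]), np.float64(0.0010426749682071038))
[[235.3957 216.412 ]
 [258.6193 199.5797]
 [280.266  183.8371]
 [299.8449 169.7423]]
```

Triangulation puts the free hook's tip at z=0.300 with no lateral offset, so it is bent straight up. Next I fit the arm's kinematics.

Request:
{"api": "apply_moves", "payload": {
  "steps": [
    [[0.6,-30,40,-20,0,0,0],[0.6,-30,40,0,0,0,0.15],[0.6,-30,40,0,0,-0.18,0],[0.6,0,40,0,0,-0.18,0],[0.6,0,30,0,0,-0.18,0]]
  ]
}}

```text
time_s: 2.82
tcp_pos: [0.2897, -0.3787, 0.318]
ee_rot: [[-0.905, -0.084, 0.416], [-0.145, 0.982, -0.118], [-0.399, -0.167, -0.902]]
wrist_force: [-1.6, -0.0, 0.2]
gripper_width: 0.605
```

```bash
cat >> fk.py <<'E'
C0=np.array([[0,0,1],[-1,0,0],[0,-1,0.]])
def fk(q,P):
    R1,R2,R3,R4,R5,R6=rots(q,-1,-1)
    a1,d1,L2,a3,L4,e,L6=P[:7]
    return R1@[a1,0,d1]+R2@[0,0,L2]+R3@[0,0,a3]+R4@[L4,0,0]+R5@[0,e,0]+R6@[L6,0,0], R6@C0
E
python3 - <<'E'
from h import *
from fk import *
from scipy.optimize import least_squares
s=sense(); print(s["time_s"],s["joints"].tolist(),s["tcp_pos"].tolist(),s["wrist_force"])
D.append((s["joints"],s["tcp_pos"],s["ee_rot"]))
f=lambda P:np.concatenate([fk(q,P)[0]-p for q,p,R in D])
r_=least_squares(f,[0,.3,.41,0,.43,.15,.3]); print(r_.x,r_.fun)
f2=lambda P:np.concatenate([fk(q,[0,P[0],P[1],0,*P[2:]])[0]-p for q,p,R in D])
r2=least_squares(f2,[.3,.41,.43,.15,.3]); print(r2.x,abs(r2.fun).max())
E
```

```text
2.825 [-40.96353122462995, -7.062301127789678, -17.287528159593315, -12.656499348825932, -56.95570078285313, -37.34506734341017] [0.28969589272480495, -0.3787013819033676, 0.31796365559520445] [-1.55203069 -0.03472157  0.1658153 ]
[ 2.18170170e-04  1.60818210e-01  5.64908913e-01 -2.61861679e-04
  4.21625845e-01 -1.59793856e-01  3.25963481e-01] [-9.60181738e-06 -6.86338252e-06  1.49932751e-08  4.21234426e-06
  3.84744327e-06 -2.73149110e-07  4.12221550e-06  4.71950917e-06
  2.57309304e-07]
[ 0.16066823  0.56482167  0.42180325 -0.15979423  0.32593781] 2.747347710330139e-05
```

```bash
cat >> fk.py <<'E'
P=[2.18170170e-04,1.60818210e-01,5.64908913e-01,-2.61861679e-04,4.21625845e-01,-1.59793856e-01,3.25963481e-01]
LO=np.array([-179.83,-69.29,-61.27,-181.25,-171.15,-177.46]);HI=np.array([179.83,118.12,80.66,117.63,-9.14,177.46])
from scipy.optimize import least_squares
def err(q,p,R):
    a,b=fk(q,P); return np.r_[(a-p)*5,Ro.from_matrix(b.T@R).as_rotvec()]
def ik(p,R,q0): 
    s=least_squares(err,np.clip(q0,LO+.1,HI-.1),args=(p,R),bounds=(LO,HI),x_scale=50.); return s.x,np.abs(s.fun).max()
def tool(az,up,roll=1):  # tool z at azimuth az(rad), pitched up; x up (roll=1) or down
    z=np.array([np.cos(az)*np.cos(up),np.sin(az)*np.cos(up),np.sin(up)]); y=np.array([np.sin(az),-np.cos(az),0])*roll
    return np.stack([np.cross(y,z),y,z],1)
def allik(p,R,n=60):
    rng=np.random.default_rng(0);out=[]
    for _ in range(n):
        q,e=ik(p,R,rng.uniform(LO,HI))
        if e<1e-4 and not any(np.abs(q-o).max()<1 for o in out): out.append(q)
    return out
def pts(q):
    R1,R2,R3,R4,R5,R6=rots(q,-1,-1); a=R1@[0,0,P[1]]+R2@[0,0,P[2]]; b=a+R4@[P[4],0,0]; return a.round(2),b.round(2),(b+R5@[0,P[5],0]).round(2)
E
python3 - <<'E'
from fk import *
np.set_printoptions(precision=1,suppress=True)
for nm,p,azs in(("stand",[.4836,-.266,.213],(.0,.2,.3,np.pi+.2)),("rack",[.578,.039,.256],(.01,)),("rackpre",[.49,.038,.27],(.01,))):
  for az in azs:
    for up in(.17,.26,.35):
      for roll in(1,-1):
        for q in allik(np.array(p),tool(az,up,roll),25): print(nm,az,up,roll,q,*pts(q))
E
```

```text
stand 0.0 0.17 1 [ -69.7   38.6  -38.  -112.   -94.9 -102.6] [ 0.1 -0.3  0.6] [ 0.2 -0.4  0.2] [ 0.2 -0.3  0.2]
stand 0.0 0.17 -1 [ -69.7   38.6  -38.  -112.   -94.9   77.4] [ 0.1 -0.3  0.6] [ 0.2 -0.4  0.2] [ 0.2 -0.3  0.2]
stand 0.0 0.26 1 [ -69.    43.9  -37.6 -112.9 -101.7  -98.2] [ 0.1 -0.4  0.6] [ 0.2 -0.4  0.1] [ 0.2 -0.3  0.1]
stand 0.0 0.26 -1 [ -69.    43.9  -37.6 -112.9 -101.7   81.8] [ 0.1 -0.4  0.6] [ 0.2 -0.4  0.1] [ 0.2 -0.3  0.1]
stand 0.0 0.35 1 [ -67.9   48.7  -36.6 -113.6 -108.2  -94.6] [ 0.2 -0.4  0.5] [ 0.2 -0.4  0.1] [ 0.2 -0.3  0.1]
stand 0.0 0.35 -1 [ -67.9   48.7  -36.6 -113.6 -108.2   85.4] [ 0.2 -0.4  0.5] [ 0.2 -0.4  0.1] [ 0.2 -0.3  0.1]
stand 0.2 0.17 1 [ -68.5   37.9  -29.1 -103.   -95.1 -112.8] [ 0.1 -0.3  0.6] [ 0.2 -0.5  0.2] [ 0.2 -0.3  0.2]
stand 0.2 0.17 -1 [ -68.5   37.9  -29.1 -103.   -95.1   67.2] [ 0.1 -0.3  0.6] [ 0.2 -0.5  0.2] [ 0.2 -0.3  0.2]
stand 0.2 0.26 1 [ -68.2   42.4  -28.8 -104.6 -100.8 -108.8] [ 0.1 -0.3  0.6] [ 0.2 -0.5  0.2] [ 0.2 -0.3  0.1]
stand 0.2 0.26 -1 [ -68.2   42.4  -28.8 -104.6 -100.8   71.2] [ 0.1 -0.3  0.6] [ 0.2 -0.
[... 1640 characters left out ...]
0.   0.4] [ 0.7 -0.1  0.1] [ 0.8 -0.2  0.1]
rack 0.01 0.17 1 [ -25.4   37.5  -60.1 -153.2 -106.5  -86.5] [ 0.3 -0.1  0.6] [ 0.3 -0.1  0.2] [0.3 0.  0.2]
rack 0.01 0.17 -1 [ -25.4   37.5  -60.1 -153.2 -106.5   93.5] [ 0.3 -0.1  0.6] [ 0.3 -0.1  0.2] [0.3 0.  0.2]
rack 0.01 0.26 1 [ -24.5   44.4  -59.2 -152.6 -117.1  -83.6] [ 0.4 -0.2  0.6] [ 0.3 -0.1  0.1] [0.3 0.  0.2]
rack 0.01 0.26 -1 [ -24.5   44.4  -59.2 -152.6 -117.1   96.4] [ 0.4 -0.2  0.6] [ 0.3 -0.1  0.1] [0.3 0.  0.2]
rack 0.01 0.35 1 [ -23.4   50.   -57.4 -152.  -125.7  -81.4] [ 0.4 -0.2  0.5] [ 0.3 -0.1  0.1] [0.3 0.  0.1]
rack 0.01 0.35 -1 [ -23.4   50.   -57.4 -152.  -125.7   98.6] [ 0.4 -0.2  0.5] [ 0.3 -0.1  0.1] [0.3 0.  0.1]
```

```bash
python3 - <<'E'
from fk import *
from h import *
np.set_printoptions(precision=1,suppress=True)
for up in np.radians([-90,-75,-60,-30,-15,0,10,20,30,40,50]):
  row=[]
  for x in(.49,.52,.55,.58):
    a=allik(np.array([x,.039,.262]),tool(.01,up),40); row.append([q.round(0).tolist() for q in a])
  print(np.degrees(up).round(),row)
t=capture("top")
c=lambda X,Y:(220+X/4,155+Y/4)
print([at(t,c(*q),2,.29)*1000 for q in((170,160),(318,165),(605,165))])
E
```

```text
-90.0 [[[24.0, 7.0, -12.0, 0.0, -72.0, 67.0]], [[22.0, 10.0, -8.0, 0.0, -72.0, 68.0]], [[21.0, 13.0, -4.0, 0.0, -73.0, 70.0]], [[20.0, 16.0, -0.0, 0.0, -74.0, 71.0]]]
-75.0 [[[28.0, -2.0, -26.0, 9.0, -53.0, 58.0]], [[26.0, 1.0, -22.0, 8.0, -53.0, 60.0]], [[25.0, 4.0, -19.0, 8.0, -53.0, 62.0]], [[23.0, 8.0, -15.0, 7.0, -54.0, 64.0]]]
-60.0 [[[32.0, -10.0, -44.0, 28.0, -33.0, 38.0]], [[29.0, -6.0, -40.0, 27.0, -32.0, 41.0]], [[27.0, -3.0, -37.0, 26.0, -31.0, 44.0]], [[25.0, 1.0, -33.0, 24.0, -31.0, 47.0]]]
-30.0 [[], [], [], []]
-15.0 [[[-26.0, -9.0, -52.0, -133.0, -36.0, -124.0]], [[-25.0, -5.0, -50.0, -137.0, -37.0, -119.0]], [[-23.0, -1.0, -48.0, -141.0, -38.0, -116.0]], [[-21.0, 3.0, -46.0, -144.0, -38.0, -113.0]]]
0.0 [[], [], [], [[-26.0, 21.0, -58.0, -153.0, -80.0, -95.0]]]
10.0 [[], [], [], [[-25.0, 36.0, -60.0, -154.0, -105.0, -87.0]]]
20.0 [[], [], [[-25.0, 52.0, -60.0, -148.0, -130.0, -77.0]], [[-23.0, 48.0, -57.0, -153.0, -124.0, -82.0]]]
30.0 [[[-22.0, 69.0, -59.0, -134.0, -152.0, -59.0]], [[-23.0, 64.0, -57.0, -141.0, -147.0, -68.0]], [[-22.0, 60.0, -55.0, -147.0, -142.0, -75.0]], [[-21.0, 56.0, -52.0, -152.0, -137.0, -80.0]]]
40.0 [[[-19.0, 70.0, -52.0, -136.0, -158.0, -61.0]], [[-20.0, 67.0, -50.0, -142.0, -154.0, -69.0]], [[-20.0, 64.0, -48.0, -148.0, -150.0, -75.0]], [[-19.0, 61.0, -46.0, -153.0, -146.0, -80.0]]]
50.0 [[[-17.0, 71.0, -45.0, -138.0, -163.0, -64.0]], [[-18.0, 68.0, -43.0, -145.0, -159.0, -71.0]], [[-18.0, 66.0, -42.0, -150.0, -156.0, -76.0]], [[-17.0, 64.0, -39.0, -155.0, -153.0, -81.0]]]
[array([575.8, 171.7, 290. ]), array([575.2, 103.2, 290. ]), array([578.7, -29.1, 290. ])]
```

```bash
cat >> fk.py <<'E'
def plan(q0,T0,p,R,g,n=None,joint=True,grid=1.0,ag=.01):
    """rows from current pose T0=(p,R) to (p,R), joint- or straight-interpolated"""
    q1,e=ik(np.array(p,float),R,q0); print("goal q",q1.round(1),"err",e.round(5),*pts(q1))
    if n is None: n=int(np.ceil(max(np.abs(q1-q0).max()/9,np.linalg.norm(np.array(p)-T0[0])/.055)))
    cp,cR=np.array(T0[0]),np.array(T0[1]); rows=[];ql=q0
    rv=Ro.from_matrix(T0[1].T@R).as_rotvec()
    for i in range(1,n+1):
        if joint: tp,tR=fk(q0+(q1-q0)*i/n,P)
        else: tp=T0[0]+(p-T0[0])*i/n; tR=T0[1]@Ro.from_rotvec(rv*i/n).as_matrix()
        d=np.round(cR.T@(tp-cp)*1000/grid)*grid; w=np.round(Ro.from_matrix(cR.T@tR).as_rotvec()/ag)*ag
        rows.append([g]+[float(round(v,2))+0. for v in d]+[float(round(v,3))+0. for v in w])
        cp=cp+cR@d/1000; cR=cR@Ro.from_rotvec(w).as_matrix()
        qn,_=ik(cp,cR,ql)
        if np.abs(qn-ql).max()>13: print("big step",i,np.abs(qn-ql).max())
        if i%3==0: print("  ",i,cp.round(3),"wrist",pts(qn)[1:])
        ql=qn
    print("max turn/row deg",max(np.degrees(np.linalg.norm(x[4:])) for x in rows)," end",cp.round(4))
    print("\n".join(map(str,rows)))
E
python3 - <<'E'
from fk import *
from h import *
s=sense(); q=s["joints"]; T=(s["tcp_pos"],s["ee_rot"])
az=.2;u=np.radians(25)
g=np.array([.4836,-.266,.213])
plan(q,T,g+[-.06*np.cos(az),-.06*np.sin(az),.10],tool(az,u),.6)
for az in(0,.1,.2,.3):
  print(ik(g,tool(az,u),np.array([-68,42,-29,-104,-100,-108]))[0].round(1))
for x in(.5,.51,.53,.58): print(x,ik(np.array([x,.039,.262]),tool(.01,u),np.array([-22,60,-55,-147,-142,-75])))
E
```

```text
goal q [-25.6 -21.3 -34.  -62.8  -9.1 152.7] err 0.7017 [-0.19  0.09  0.69] [ 0.19 -0.09  0.59] [ 0.13 -0.14  0.46]
   3 [ 0.327 -0.349  0.317] wrist (array([ 0.25, -0.21,  0.64]), array([ 0.15, -0.31,  0.59]))
   6 [ 0.361 -0.323  0.322] wrist (array([ 0.24, -0.18,  0.64]), array([ 0.15, -0.29,  0.56]))
   9 [ 0.389 -0.3    0.33 ] wrist (array([ 0.23, -0.16,  0.63]), array([ 0.14, -0.26,  0.54]))
   12 [ 0.409 -0.279  0.339] wrist (array([ 0.22, -0.15,  0.62]), array([ 0.14, -0.24,  0.52]))
   15 [ 0.421 -0.262  0.349] wrist (array([ 0.21, -0.12,  0.61]), array([ 0.14, -0.21,  0.5 ]))
   18 [ 0.427 -0.247  0.357] wrist (array([ 0.2 , -0.11,  0.61]), array([ 0.13, -0.18,  0.48]))
   21 [ 0.426 -0.236  0.362] wrist (array([ 0.19, -0.08,  0.59]), array([ 0.13, -0.15,  0.46]))
big step 22 15.057750889788707
max turn/row deg 8.536878877567652  end [ 0.425  -0.2333  0.3621]
[0.6, -14.0, 8.0, 5.0, 0.01, -0.05, -0.14]
[0.6, -14.0, 5.0, 6.0, 0.01, -0.05, -0.14]
[0.6, -14.0, 4.0, 5.0, 0.02, -0.04, -0.13]
[0.6, -14.0, 2.0, 4.0, 0.03, -0.04, -0.14]
[0.6, -14.0, 0.0, 5.0, 0.03, -0.03, -0.13]
[0.
[... 785 characters left out ...]
1.3 -110.7 -112.6  -97.4]
[ -66.3   50.6  -27.4 -107.3 -111.9 -102.7]
[ -65.8   50.   -23.4 -104.1 -111.9 -107.8]
0.5 (array([ -24.11849573,   65.70512415,  -61.26999998, -136.36421441,
       -146.49880874,  -62.60690348]), np.float64(0.0036373339368810397))
0.51 (array([ -24.20734841,   63.53562275,  -60.92888952, -139.14742372,
       -144.4974734 ,  -65.89391637]), np.float64(1.4460995790726212e-07))
0.53 (array([ -24.09351692,   59.64885195,  -59.4856591 , -143.63328874,
       -140.36574925,  -71.42602326]), np.float64(7.60665935414734e-10))
0.58 (array([ -22.28481955,   52.74336021,  -55.04841704, -152.14101343,
       -131.11626945,  -80.93541801]), np.float64(4.635014594356335e-11))
```

```bash
sed -i 's/def plan(q0,T0,p,R,g,n=None/def plan(q0,T0,p,R,g,n=None,seed=None/; s/q1,e=ik(np.array(p,float),R,q0); print/q1,e=ik(np.array(p,float),R,q0 if seed is None else np.array(seed,float)); print/' fk.py
python3 - <<'E'
from fk import *
from h import *
s=sense(); q=s["joints"]; T=(s["tcp_pos"],s["ee_rot"])
az=.2;u=np.radians(26)
g=np.array([.4836,-.266,.213])
plan(q,T,g+[-.06*np.cos(az),-.06*np.sin(az),.10],tool(az,u),.6,seed=[-66,50,-27,-107,-112,-103])
for x,z in((.5,.27),(.505,.27),(.51,.27),(.51,.28)): print(x,z,ik(np.array([x,.039,z]),tool(.01,u),np.array([-22,60,-55,-147,-142,-75])))
E
```

```text
goal q [ -74.2   35.9  -30.2 -104.9 -111.9 -115.8] err 0.0 [ 0.09 -0.32  0.62] [ 0.14 -0.48  0.23] [ 0.14 -0.34  0.17]
   3 [ 0.286 -0.24   0.19 ] wrist (array([ 0.27, -0.33,  0.54]), array([ 0.15, -0.37,  0.45]))
   6 [ 0.342 -0.147  0.198] wrist (array([ 0.24, -0.41,  0.43]), array([ 0.13, -0.37,  0.32]))
   9 [ 0.412 -0.184  0.271] wrist (array([ 0.19, -0.47,  0.31]), array([ 0.13, -0.35,  0.22]))
max turn/row deg 18.733179089953083  end [ 0.4251 -0.2775  0.3127]
[0.6, 23.0, 51.0, 46.0, -0.18, 0.03, 0.27]
[0.6, 23.0, 41.0, 41.0, -0.18, 0.03, 0.27]
[0.6, 20.0, 34.0, 37.0, -0.18, 0.04, 0.27]
[0.6, 15.0, 29.0, 30.0, -0.18, 0.05, 0.26]
[0.6, 10.0, 27.0, 25.0, -0.18, 0.04, 0.25]
[0.6, 5.0, 28.0, 17.0, -0.19, 0.06, 0.24]
[0.6, 2.0, 32.0, 11.0, -0.19, 0.06, 0.22]
[0.6, 1.0, 37.0, 4.0, -0.19, 0.08, 0.21]
[0.6, 2.0, 43.0, -1.0, -0.18, 0.09, 0.18]
[0.6, 7.0, 48.0, -7.0, -0.19, 0.11, 0.16]
[0.6, 12.0, 53.0, -11.0, -0.18, 0.12, 0.14]
0.5 0.27 (array([ -24.12677754,   64.3797439 ,  -61.27      , -137.0235846 ,
       -146.39470183,  -63.65961446]), np.float64(0.002680435829870476))
0.505 0.27 (array([ -24.1501049 ,   63.31071479,  -61.17213621, -138.4927849 ,
       -145.44337816,  -65.32626589]), np.float64(1.1390188019510701e-08))
0.51 0.27 (array([ -24.20302755,   62.26334932,  -60.83696442, -139.70574593,
       -144.37903657,  -66.8622861 ]), np.float64(8.164519172222982e-09))
0.51 0.28 (array([ -24.72921853,   59.97723842,  -61.27      , -140.24722268,
       -142.86033602,  -68.23632726]), np.float64(0.002710505622459379))
```

```bash
python3 - <<'E'
from fk import *
from h import *
s=sense(); q=s["joints"]; T=(s["tcp_pos"],s["ee_rot"])
az=.2;u=np.radians(27)
g=np.array([.4836,-.266,.213])
plan(q,T,g+[-.06*np.cos(az),-.06*np.sin(az),.10],tool(az,u),.6,n=22,seed=[-66,50,-27,-107,-112,-103])
for az in(-.1,.01,.1,.15):
  for x,z in((.50,.275),(.51,.285)): print(az,x,z,ik(np.array([x,.039,z]),tool(az,u),np.array([-22,60,-55,-147,-142,-75])))
E
```

```text
goal q [ -74.    36.8  -30.2 -105.3 -113.  -115.1] err 0.0 [ 0.09 -0.32  0.61] [ 0.14 -0.48  0.23] [ 0.14 -0.34  0.17]
   3 [ 0.28  -0.309  0.234] wrist (array([ 0.27, -0.28,  0.6 ]), array([ 0.15, -0.36,  0.53]))
   6 [ 0.286 -0.238  0.19 ] wrist (array([ 0.27, -0.33,  0.54]), array([ 0.15, -0.37,  0.45]))
   9 [ 0.308 -0.178  0.18 ] wrist (array([ 0.26, -0.37,  0.48]), array([ 0.14, -0.37,  0.38]))
   12 [ 0.342 -0.145  0.198] wrist (array([ 0.25, -0.41,  0.43]), array([ 0.14, -0.37,  0.32]))
   15 [ 0.381 -0.146  0.233] wrist (array([ 0.22, -0.44,  0.36]), array([ 0.13, -0.36,  0.26]))
   18 [ 0.412 -0.183  0.272] wrist (array([ 0.19, -0.47,  0.3 ]), array([ 0.13, -0.34,  0.22]))
   21 [ 0.426 -0.25   0.305] wrist (array([ 0.15, -0.48,  0.24]), array([ 0.14, -0.34,  0.18]))
max turn/row deg 9.604522811432643  end [ 0.4245 -0.2776  0.3129]
[0.6, 13.0, 25.0, 25.0, -0.09, 0.01, 0.13]
[0.6, 13.0, 23.0, 24.0, -0.09, 0.02, 0.14]
[0.6, 13.0, 21.0, 22.0, -0.1, 0.02, 0.13]
[0.6, 13.0, 18.0, 22.0, -0.09, 0.02, 0.14]
[0.6, 11.0, 16.0, 20.0, -0.09, 0.01, 0.13]
[0.6, 10.0, 15.0, 18.0, -0.09, 0
[... 1222 characters left out ...]
      -143.25283123,  -68.88179117]), np.float64(6.530833651062041e-08))
0.1 0.5 0.275 (array([ -27.35417622,   60.79407604,  -58.41821509, -131.48222122,
       -139.51735286,  -65.77308067]), np.float64(6.045228070846562e-08))
0.1 0.51 0.285 (array([ -27.7859053 ,   56.66893196,  -58.24747174, -134.44008302,
       -136.44391393,  -70.2696877 ]), np.float64(4.900081908656348e-09))
0.15 0.5 0.275 (array([ -29.14952923,   58.97068405,  -56.86335821, -128.65903767,
       -135.69610874,  -67.54827765]), np.float64(6.106226635438361e-15))
0.15 0.51 0.285 (array([ -29.46835008,   54.9950919 ,  -56.59897315, -131.45320754,
       -132.86762597,  -71.96620577]), np.float64(8.792514383182643e-14))
```

Request:
{"api": "apply_moves", "payload": {
  "steps": [
    [[0.6,13,25,25,-0.09,0.01,0.13],[0.6,13,23,24,-0.09,0.02,0.14],[0.6,13,21,22,-0.1,0.02,0.13],[0.6,13,18,22,-0.09,0.02,0.14],[0.6,11,16,20,-0.09,0.01,0.13],[0.6,10,15,18,-0.09,0.02,0.13],[0.6,9,14,17,-0.09,0.02,0.13],[0.6,8,13,16,-0.09,0.03,0.13],[0.6,6,13,13,-0.09,0.02,0.13],[0.6,5,13,12,-0.09,0.03,0.12],[0.6,3,13,11,-0.1,0.02,0.12]]
  ]
}}

```text
time_s: 4.25
tcp_pos: [0.332, -0.1587, 0.1885]
ee_rot: [[-0.524, 0.616, 0.588], [0.746, -0.0, 0.666], [0.41, 0.788, -0.46]]
wrist_force: [-0.6, -0.0, 0.6]
gripper_width: 0.6
```

Request:
{"api": "apply_moves", "payload": {
  "steps": [
    [[0.6,3,15,8,-0.09,0.03,0.12],[0.6,2,15,7,-0.1,0.03,0.11],[0.6,1,17,6,-0.09,0.04,0.11],[0.6,1,18,3,-0.1,0.04,0.1],[0.6,1,19,2,-0.1,0.04,0.1],[0.6,2,21,1,-0.09,0.04,0.1],[0.6,3,22,-1,-0.1,0.05,0.08],[0.6,3,24,-1,-0.09,0.05,0.09],[0.6,6,25,-3,-0.1,0.06,0.07],[0.6,6,26,-4,-0.09,0.06,0.07],[0.6,8,27,-5,-0.08,0.06,0.07],[0.6,0,0,0,0,0,0]]
  ]
}}

```text
time_s: 5.75
tcp_pos: [0.4268, -0.2844, 0.3113]
ee_rot: [[-0.435, 0.202, 0.877], [-0.09, -0.979, 0.181], [0.896, 0.0, 0.444]]
wrist_force: [-0.5, 0.9, 0.1]
gripper_width: 0.601
```

```bash
python3 - <<'E'
from h import *
s=sense(); print(s["time_s"],s["joints"].round(1),s["tcp_pos"],s["ee_rot"].round(3),s["wrist_force"],s["gripper_width"])
w=capture("wrist"); save(w,"d.png",None,1.25)
for m in masks_of(w,"honing_steel")[:2]: print(m["confidence"],m["box"])
print(proj(w,[[.4836,-.266,.243],[.4836,-.266,.231],[.4836,-.266,.125]]))
E
```

```text
5.75 [ -74.2   36.6  -29.2 -105.1 -112.2 -116.2] [ 0.4267528  -0.28441091  0.31129306] [[-0.435  0.202  0.877]
 [-0.09  -0.979  0.181]
 [ 0.896  0.     0.444]] [-0.47295896  0.92583496  0.05004589] 0.600711655680522
[[310.87425364 396.46841873]
 [310.82575954 416.16144032]
 [310.57665734 594.40048922]]
```

View pics/d.png

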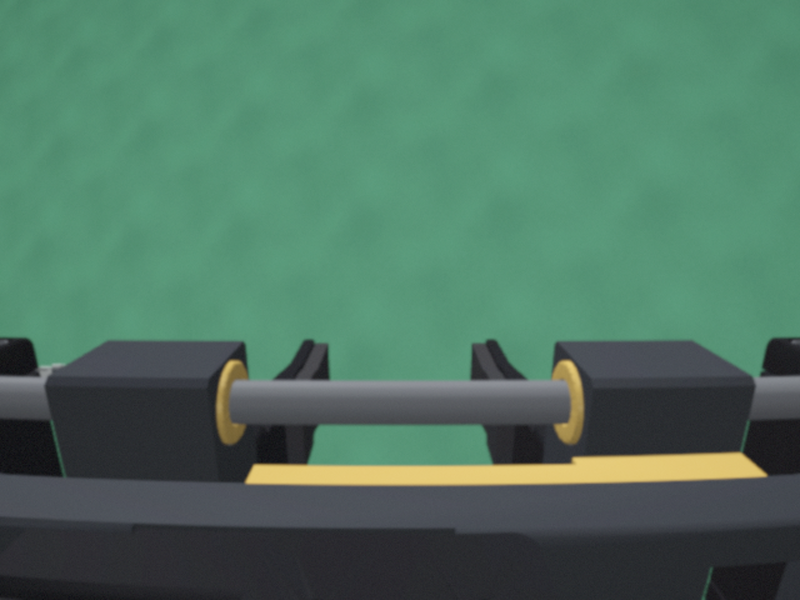

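The wrist view shows only the gripper's own body and fingers, with the steel hidden below. I'll take the yaw from a magnified top view.

```bash
python3 - <<'E'
from h import *
t=capture("top");s=capture("side")
C=np.zeros((480,760,3),np.uint8)
a=cv2.resize(t["color"][235:270,472:512,::-1],None,fx=12,fy=12,interpolation=cv2.INTER_CUBIC)
b=cv2.resize(s["color"][157:182,383:405,::-1],None,fx=12,fy=12,interpolation=cv2.INTER_CUBIC)
C[:420,:480]=a; C[:300,484:748]=b
cv2.imwrite("pics/e.png",C)
E
```

```text
(no output)
```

View pics/e.png

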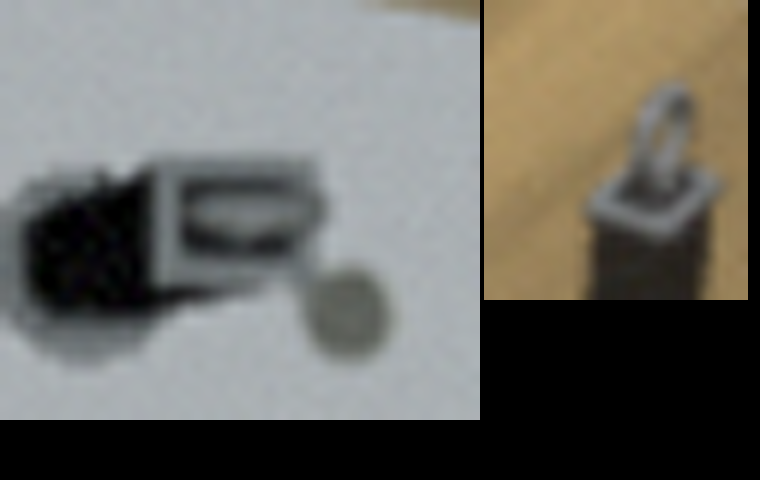

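Crop e gives handle-top corners at (152,160), (318,158), (158,284) and (312,273), so the steel's yaw is about +0.07 rad.

```bash
python3 - <<'E'
from fk import *
from h import *
t=capture("top")
print("handle top",at(t,(472+235/12,235+219/12),2,.231),"eye",at(t,(472+252/12,235+210/12),2,.25))
h=at(t,(472+235/12,235+219/12),2,.231); e=at(t,(472+252/12,235+210/12),2,.25)
g=np.array([*(h[:2]+e[:2])/2,.213]); print("grip",g)
s=sense(); q=s["joints"]; T=(s["tcp_pos"],s["ee_rot"])
R=tool(.075,np.radians(26.5)); p=g+.002*R[:,2]
plan(q,T,p+[0,0,.09],R,.6,n=6,joint=False,grid=.5)
q2,_=ik(p+[0,0,.09],R,q)
plan(q2,(p+[0,0,.09],R),p,R,.6,n=5,joint=False,grid=.5)
E
```

```text
handle top [ 0.48416885 -0.26771963  0.231     ] eye [ 0.48405787 -0.26553315  0.25      ]
grip [ 0.48411336 -0.26662639  0.213     ]
goal q [ -67.3   38.3  -33.9 -115.5 -109.8 -107.9] err 0.0 [ 0.14 -0.32  0.6 ] [ 0.18 -0.44  0.2 ] [ 0.2  -0.29  0.16]
   3 [ 0.456 -0.275  0.309] wrist (array([ 0.16, -0.47,  0.22]), array([ 0.17, -0.32,  0.16]))
   6 [ 0.486 -0.267  0.304] wrist (array([ 0.18, -0.44,  0.2 ]), array([ 0.19, -0.29,  0.16]))
max turn/row deg 1.2811725781509187  end [ 0.4859 -0.2666  0.304 ]
[0.6, -6.0, -0.5, 8.5, -0.02, 0.0, -0.01]
[0.6, -5.5, -1.0, 8.0, -0.02, 0.0, -0.01]
[0.6, -6.0, -1.0, 8.5, -0.02, 0.0, -0.01]
[0.6, -6.0, -1.5, 8.5, -0.02, 0.0, -0.01]
[0.6, -6.0, -1.5, 8.0, -0.02, 0.0, -0.01]
[0.6, -5.5, -1.5, 8.5, -0.02, 0.0, 0.0]
goal q [ -65.9   52.8  -31.7 -112.2 -114.5  -95.6] err 0.0 [ 0.18 -0.41  0.5 ] [ 0.2  -0.45  0.08] [ 0.2  -0.29  0.07]
   3 [ 0.486 -0.266  0.25 ] wrist (array([ 0.19, -0.45,  0.13]), array([ 0.2 , -0.29,  0.1 ]))
max turn/row deg 0.0  end [ 0.486  -0.2665  0.214 ]
[0.6, -16.0, 0.0, -8.0, 0.0, 0.0, 0.0]
[0.6, -16.0, 0.0, -8.0, 0.0, 0.0, 0.0]
[0.6, -16.5, 0.0, -8.0, 0.0, 0.0, 0.0]
[0.6, -16.0, 0.0, -8.0, 0.0, 0.0, 0.0]
[0.6, -16.0, 0.0, -8.0, 0.0, 0.0, 0.0]
```

Request:
{"api": "apply_moves", "payload": {
  "steps": [
    [[0.6,-6,-0.5,8.5,-0.02,0,-0.01],[0.6,-5.5,-1,8,-0.02,0,-0.01],[0.6,-6,-1,8.5,-0.02,0,-0.01],[0.6,-6,-1.5,8.5,-0.02,0,-0.01],[0.6,-6,-1.5,8,-0.02,0,-0.01],[0.6,-5.5,-1.5,8.5,-0.02,0,0],[0.6,-16,0,-8,0,0,0],[0.6,-16,0,-8,0,0,0],[0.6,-10,0,-5,0,0,0],[0.6,0,0,0,0,0,0]]
  ]
}}

```text
time_s: 7.25
tcp_pos: [0.486, -0.267, 0.2562]
ee_rot: [[-0.443, 0.075, 0.893], [-0.04, -0.997, 0.064], [0.896, -0.007, 0.445]]
wrist_force: [-0.3, 0.4, 0.0]
gripper_width: 0.601
```

```bash
python3 - <<'E'
from h import *
s=sense(); print(s["time_s"],s["tcp_pos"],s["ee_rot"].round(3),s["wrist_force"],s["effort"].round(1))
w=capture("wrist"); save(w,"f.png",None,1)
print(proj(w,[[.4841,-.2666,.243],[.4841,-.2666,.231]]))
sd=capture("side")
cv2.imwrite("pics/f.png",np.hstack([cv2.resize(w["color"][:,:,::-1],(400,300)),cv2.resize(sd["color"][100:280,280:520,::-1],(400,300))]))
E
```

```text
7.25 [ 0.48602794 -0.26699296  0.25615072] [[-0.443  0.075  0.893]
 [-0.04  -0.997  0.064]
 [ 0.896 -0.007  0.445]] [-0.250169    0.39283494  0.04119919] [  0.1 -38.4   0.3  -0.6  -1.8   0. ]
[[320.56095942 307.04216357]
 [320.76941552 331.52370121]]
```

View pics/f.png

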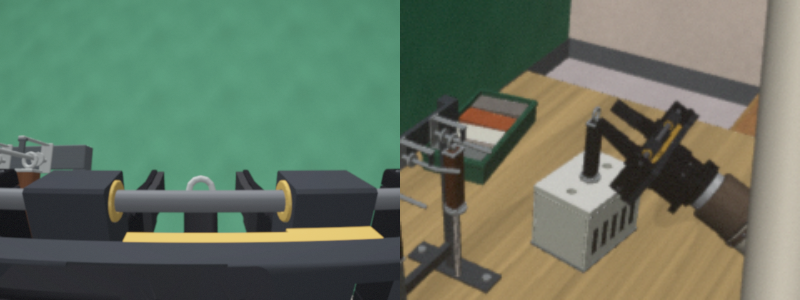

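Request:
{"api": "apply_moves", "payload": {
  "steps": [
    [[0.6,-11,0,-5.5,0,0,0],[0.6,-9,0,-4.5,0,0,0],[0.6,-9,0,-4.5,0,0,0],[0.6,0,0,0,0,0,0]]
  ]
}}

```text
time_s: 7.85
tcp_pos: [0.4858, -0.2668, 0.2234]
ee_rot: [[-0.443, 0.076, 0.893], [-0.04, -0.997, 0.064], [0.896, -0.007, 0.445]]
wrist_force: [0.4, -0.5, -0.3]
gripper_width: 0.6
```

Request:
{"api": "apply_moves", "payload": {
  "steps": [
    [[0.6,-8.5,0,-4,0,0,0],[0.6,0,0,0,0,0,0],[0.3,0,0,0,0,0,0],[0.1,0,0,0,0,0,0],[0.1,0,0,0,0,0,0],[0.1,0,0,0,0,0,0],[0.1,0,0,0,0,0,0]]
  ]
}}

```text
time_s: 8.72
tcp_pos: [0.4858, -0.2666, 0.2153]
ee_rot: [[-0.444, 0.075, 0.893], [-0.038, -0.997, 0.065], [0.895, -0.005, 0.445]]
wrist_force: [0.4, -0.6, -0.3]
gripper_width: 0.14
```

```bash
python3 - <<'E'
from fk import *
from h import *
s=sense(); print(s["time_s"],s["tcp_pos"],s["ee_rot"].round(3),s["wrist_force"],s["moment"],s["effort"].round(1),s["gripper_width"])
w=capture("wrist")
cv2.imwrite("pics/g.png",w["color"][150:400,200:440,::-1])
q=s["joints"];T=(s["tcp_pos"],s["ee_rot"])
plan(q,T,T[0]+[0,0,.16],T[1],.1,n=6,joint=False,grid=.5)
E
```

```text
8.725 [ 0.48583791 -0.26664067  0.21525287] [[-0.444  0.075  0.893]
 [-0.038 -0.997  0.065]
 [ 0.895 -0.005  0.445]] [ 0.37059081 -0.59353874 -0.33679335] [-0.18359569  1.96160144  0.02313957] [  0.  -41.4  -1.6  -0.3  -1.8  -0. ] 0.13980557278044692
goal q [ -68.4   26.5  -33.7 -118.  -104.7 -119.7] err 0.0 [ 0.09 -0.23  0.67] [ 0.17 -0.43  0.3 ] [ 0.19 -0.29  0.23]
   3 [ 0.486 -0.267  0.295] wrist (array([ 0.19, -0.44,  0.19]), array([ 0.19, -0.29,  0.15]))
   6 [ 0.486 -0.266  0.375] wrist (array([ 0.17, -0.43,  0.3 ]), array([ 0.2 , -0.29,  0.23]))
max turn/row deg 0.0  end [ 0.4861 -0.2665  0.3751]
[0.1, 24.0, 0.0, 12.0, 0.0, 0.0, 0.0]
[0.1, 23.5, -0.5, 12.0, 0.0, 0.0, 0.0]
[0.1, 24.0, 0.0, 11.5, 0.0, 0.0, 0.0]
[0.1, 24.0, 0.0, 12.0, 0.0, 0.0, 0.0]
[0.1, 24.0, 0.0, 12.0, 0.0, 0.0, 0.0]
[0.1, 23.5, -0.5, 12.0, 0.0, 0.0, 0.0]
```

View pics/g.png

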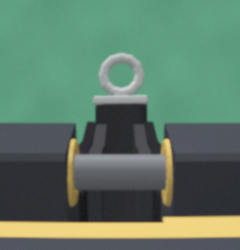

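Request:
{"api": "apply_moves", "payload": {
  "steps": [
    [[0.0,0,0,0,0,0,0],[0.0,0,0,0,0,0,0]]
  ]
}}

```text
time_s: 9.02
tcp_pos: [0.4859, -0.2666, 0.2151]
ee_rot: [[-0.444, 0.075, 0.893], [-0.039, -0.997, 0.065], [0.895, -0.006, 0.445]]
wrist_force: [-0.7, -0.2, -0.6]
gripper_width: 0.014
```

```bash
python3 - <<'E'
from h import *
s=sense(); print(s["wrist_force"],s["moment"],s["gripper_width"])
t=capture("top"); sd=capture("side")
a=cv2.resize(t["color"][225:285,420:520,::-1],(600,360),interpolation=cv2.INTER_CUBIC); 
b=cv2.resize(sd["color"][150:240,370:450,::-1],(200,225),interpolation=cv2.INTER_CUBIC)
C=np.zeros((360,800,3),np.uint8);C[:,:600]=a;C[:225,600:]=b;cv2.imwrite("pics/h.png",C)
E
```

```text
[-0.67710278 -0.17385539 -0.63864138] [-0.26183892  1.88627282 -0.04958723] 0.014351504616318223
```

View pics/h.png

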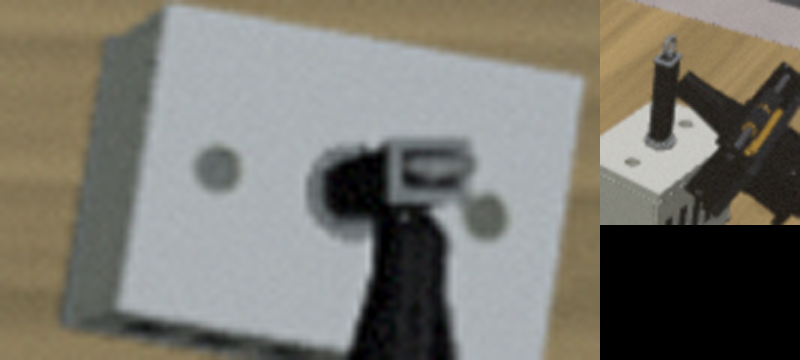

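Crop h shows the fingers closed short of the handle, with the tips at crop (410,205). I'll check which estimate is off.

```bash
python3 - <<'E'
from h import *
s=sense();t=capture("top");sd=capture("side");w=capture("wrist")
p,R=s["tcp_pos"],s["ee_rot"]
tip=p+.017*R[:,2]
print("tip",tip,"proj top",proj(t,tip),"side",proj(sd,tip))
print("seen tip world",at(t,(420+410/6,225+205/6),2,tip[2]+.009))
c=lambda X,Y:(420+X/6,225+Y/6)
print("handle top corners",[at(t,c(*k),2,.231).round(4) for k in((385,143),(468,140),(385,205),(466,200))])
print("guard ctr",at(t,c(350,192),2,.131), "holes",at(t,c(217,169),2,.125),at(t,c(487,217),2,.125))
# wrist: eye seen at crop(121,74)
print("eye wrist px",(200+121,150+74),"proj",proj(w,[[.484,-.2666,.243],[.5,-.2666,.243],[.51,-.2666,.243]]))
o,d=ray(w,(321,224)); e=.243; print("ray at z .243",o+d*(e-o[2])/d[2], "w.top ray",tri((o,d),ray(t,(420+435/6,225+165/6))), tri((o,d),ray(sd,(370+669/2.5-240,150+45/2.5))))
E
```

```text
tip [ 0.50103295 -0.26549965  0.22271857] proj top [[489.38634158 244.91971406]] side [[390.72036398 173.82732741]]
seen tip world [ 0.47249755 -0.26122044  0.23171857]
handle top corners [array([ 0.4924, -0.2532,  0.231 ]), array([ 0.494 , -0.2803,  0.231 ]), array([ 0.4723, -0.2533,  0.231 ]), array([ 0.4746, -0.2796,  0.231 ])]
guard ctr [ 0.48405657 -0.26554763  0.131     ] holes [ 0.4913769 -0.2199707  0.125    ] [ 0.47698686 -0.31556305  0.125     ]
eye wrist px (321, 224) proj [[320.65100941 227.32357045]
 [322.70202678 233.78799334]
 [323.83794382 237.36844111]]
ray at z .243 [ 0.47672354 -0.26730267  0.243     ] w.top ray (array([ 0.48449256, -0.26635581,  0.24479543]), np.float64(0.0008366949761653261)) (array([ 0.48400815, -0.26670308,  0.24464499]), np.float64(0.0003249605641992688))
```

```bash
python3 - <<'E'
from h import *
s=sense();w=capture("wrist");t=capture("top");sd=capture("side")
p,R=s["tcp_pos"],s["ee_rot"]
for z in(-30,-20,-11,0,10,17):
    X=[p+R@(np.array([x,y,z])/1000) for x,y in((0,0),(9.5,0),(9.5,10),(-9.5,0))]
    print(z,"wrist",proj(w,X).round(0).tolist(),"top",proj(t,X[:2]).round(0).tolist(),"side",proj(sd,X[:2]).round(0).tolist())
im=w["color"][:,:,::-1].copy(); C=np.zeros((480,800,3),np.uint8)
C[:480,:400]=cv2.resize(im[200:320,270:370],(400,480),interpolation=cv2.INTER_CUBIC)
C[:400,400:]=cv2.resize(sd["color"][155:205,380:430,::-1],(400,400),interpolation=cv2.INTER_CUBIC)
cv2.imwrite("pics/i.png",C)
E
```

```text
-30 wrist [[322.0, 306.0], [322.0, 286.0], [345.0, 286.0], [322.0, 326.0]] top [[488.0, 267.0], [489.0, 269.0]] side [[405.0, 185.0], [407.0, 183.0]]
-20 wrist [[322.0, 297.0], [322.0, 278.0], [344.0, 278.0], [322.0, 316.0]] top [[488.0, 262.0], [490.0, 264.0]] side [[402.0, 183.0], [404.0, 180.0]]
-11 wrist [[321.0, 289.0], [321.0, 271.0], [342.0, 271.0], [321.0, 307.0]] top [[489.0, 258.0], [490.0, 260.0]] side [[399.0, 180.0], [401.0, 178.0]]
0 wrist [[321.0, 281.0], [321.0, 264.0], [341.0, 264.0], [321.0, 298.0]] top [[489.0, 253.0], [490.0, 255.0]] side [[396.0, 178.0], [398.0, 175.0]]
10 wrist [[321.0, 274.0], [321.0, 257.0], [340.0, 257.0], [321.0, 291.0]] top [[489.0, 248.0], [491.0, 250.0]] side [[393.0, 175.0], [395.0, 173.0]]
17 wrist [[321.0, 270.0], [321.0, 254.0], [339.0, 254.0], [321.0, 286.0]] top [[489.0, 245.0], [491.0, 247.0]] side [[391.0, 174.0], [393.0, 171.0]]
```

View pics/i.png

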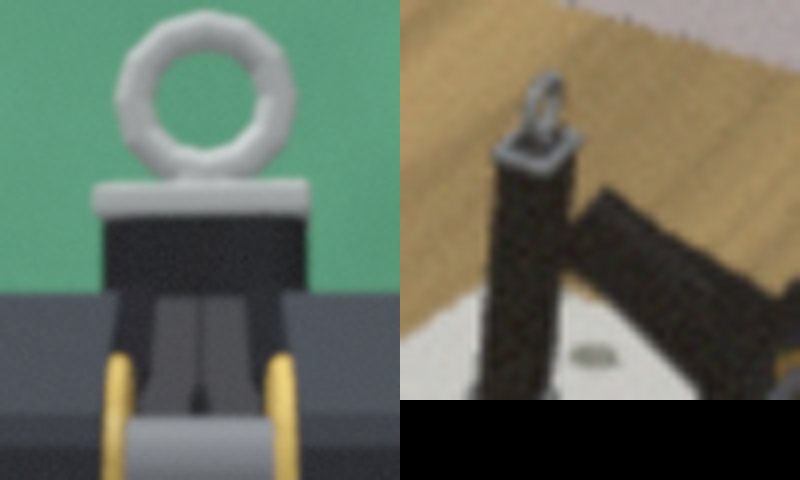

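Crop i confirms it: the closed fingertips stand in front of the handle. All three cameras put the tips about 17 mm behind the reported TCP, so the true grasp point is roughly 35 mm behind it. I'll open, advance 33 mm along the tool axis and close again.

Request:
{"api": "apply_moves", "payload": {
  "steps": [
    [[0.6,0,0,0,0,0,0],[0.6,0,0,0,0,0,0],[0.6,0,0,0,0,0,0],[0.6,0,0,0,0,0,0],[0.6,-1,0,8,0,0,0],[0.6,0,0,8,0,0,0],[0.6,0,0,8,0,0,0],[0.6,0,0,9,0,0,0],[0.6,0,0,0,0,0,0]]
  ]
}}

```text
time_s: 10.55
tcp_pos: [0.5162, -0.264, 0.2295]
ee_rot: [[-0.444, 0.076, 0.893], [-0.038, -0.997, 0.066], [0.895, -0.004, 0.446]]
wrist_force: [1.0, -0.8, -0.2]
gripper_width: 0.6
```

Request:
{"api": "apply_moves", "payload": {
  "steps": [
    [[0.2,0,0,0,0,0,0],[0.2,0,0,0,0,0,0],[0.2,0,0,0,0,0,0],[0.2,0,0,0,0,0,0],[0.2,0,0,0,0,0,0]]
  ]
}}

```text
time_s: 11.18
tcp_pos: [0.5158, -0.2645, 0.2288]
ee_rot: [[-0.443, 0.075, 0.893], [-0.039, -0.997, 0.065], [0.895, -0.006, 0.445]]
wrist_force: [-0.8, -0.2, -1.4]
gripper_width: 0.303
```

```bash
python3 - <<'E'
from h import *
s=sense();print(s["time_s"],s["tcp_pos"],s["ee_rot"].round(3),s["wrist_force"],s["moment"],s["gripper_width"])
t=capture("top");sd=capture("side");w=capture("wrist")
C=np.zeros((400,800,3),np.uint8)
C[:,:400]=cv2.resize(w["color"][200:320,260:380,::-1],(400,400),interpolation=cv2.INTER_CUBIC)
C[:,400:]=cv2.resize(sd["color"][145:245,350:450,::-1],(400,400),interpolation=cv2.INTER_CUBIC)
cv2.imwrite("pics/j.png",C)
E
```

```text
11.175 [ 0.51576096 -0.26452323  0.2287765 ] [[-0.443  0.075  0.893]
 [-0.039 -0.997  0.065]
 [ 0.895 -0.006  0.445]] [-0.78798524 -0.22189346 -1.38433467] [-0.21185014  2.00084496 -0.04314306] 0.3032702620589831
```

View pics/j.png

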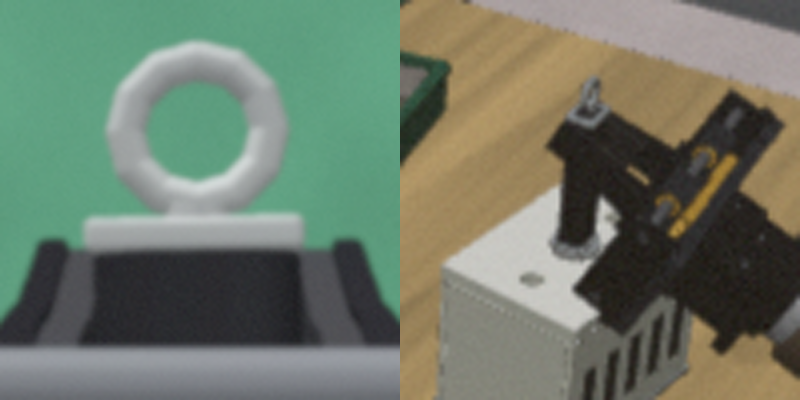

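The steel is gripped: the opening reads 26.4 mm, which is the handle width. Now I lift it and carry it to in front of the hook.

```bash
cat >> fk.py <<'E'
EV=None
def eyeoff(p,R): return R.T@(np.array([.4842,-.2667,.2435])-p)
E
python3 - <<'E'
from fk import *
from h import *
s=sense();q=s["joints"];p,R=s["tcp_pos"],s["ee_rot"]
E=eyeoff(p,R); print("E tool",E.round(4).tolist()); open("E.txt","w").write(repr(E.tolist()))
w=capture("wrist"); print("proj eye",proj(w,p+R@E),"seen 319.1,239")
up=np.arcsin(R[2,2]);az=np.arctan2(R[1,2],R[0,2]);print("up,az",np.degrees(up),az)
plan(q,(p,R),p+[0,0,.15],R,.2,n=8,joint=False,grid=.5)
q1,_=ik(p+[0,0,.15],R,q)
R2=tool(.1,up); e2=np.array([.486,.0392,.36]); 
plan(q1,(p+[0,0,.15],R),e2-R2@E,R2,.2,n=11,joint=False,grid=.5)
for e in((.486,.0392,.301),(.5,.0392,.301),(.52,.0392,.3),(.55,.0392,.29)):
  for az in(.01,.05,.1): print(e,az,ik(np.array(e)-tool(az,up)@E,tool(az,up),np.array([-22,60,-55,-147,-142,-75])))
E
```

```text
E tool [0.0273, -0.0002, -0.0218]
proj eye [[321.07139576 241.00208725]] seen 319.1,239
up,az 26.42338391307992 0.0726324186457918
goal q [ -64.9   26.7  -32.3 -121.  -102.5 -120. ] err 0.0 [ 0.11 -0.23  0.67] [ 0.2  -0.43  0.3 ] [ 0.22 -0.29  0.23]
   3 [ 0.516 -0.264  0.285] wrist (array([ 0.22, -0.44,  0.18]), array([ 0.22, -0.29,  0.14]))
   6 [ 0.516 -0.265  0.341] wrist (array([ 0.21, -0.43,  0.25]), array([ 0.22, -0.29,  0.2 ]))
max turn/row deg 0.0  end [ 0.5159 -0.2643  0.3791]
[0.2, 17.0, 0.0, 8.5, 0.0, 0.0, 0.0]
[0.2, 16.5, 0.0, 8.0, 0.0, 0.0, 0.0]
[0.2, 17.0, -0.5, 8.5, 0.0, 0.0, 0.0]
[0.2, 16.5, 0.0, 8.5, 0.0, 0.0, 0.0]
[0.2, 17.0, 0.0, 8.0, 0.0, 0.0, 0.0]
[0.2, 16.5, 0.0, 8.5, 0.0, 0.0, 0.0]
[0.2, 17.0, 0.0, 8.5, 0.0, 0.0, 0.0]
[0.2, 17.0, -0.5, 8.5, 0.0, 0.0, 0.0]
goal q [ -30.    38.7  -60.  -141.3 -123.4  -83.9] err 0.0 [ 0.31 -0.18  0.6 ] [ 0.25 -0.14  0.19] [0.23 0.01 0.2 ]
   3 [ 0.516 -0.181  0.37 ] wrist (array([ 0.21, -0.36,  0.28]), array([ 0.23, -0.21,  0.22]))
   6 [ 0.517 -0.097  0.361] wrist (array([ 0.23, -0.28,  0.24]), array([ 0.23, -0.12,  0.22]))
   9
[... 1909 characters left out ...]
at64(5.648709103962078e-10))
(0.52, 0.0392, 0.3) 0.1 (array([ -26.11470926,   50.50348238,  -55.0735647 , -142.3889525 ,
       -129.2673901 ,  -79.45520998]), np.float64(2.115976283079135e-09))
(0.55, 0.0392, 0.29) 0.01 (array([ -22.02607743,   50.9838926 ,  -54.71118252, -153.00550703,
       -130.69742644,  -82.11914793]), np.float64(1.0835370511938854e-11))
(0.55, 0.0392, 0.29) 0.05 (array([ -23.17649092,   50.50201426,  -53.39362389, -149.75167144,
       -128.69753538,  -82.2361643 ]), np.float64(1.0585976539800868e-12))
(0.55, 0.0392, 0.29) 0.1 (array([ -24.49538254,   49.81181753,  -51.75055267, -146.02159035,
       -126.23256064,  -82.81423594]), np.float64(1.6483936030726146e-12))
```

Request:
{"api": "apply_moves", "payload": {
  "steps": [
    [[0.2,8,0,4,0,0,0],[0.2,17,0,8.5,0,0,0],[0.2,17,0,8.5,0,0,0],[0.2,17,0,8.5,0,0,0],[0.2,17,0,8.5,0,0,0],[0.2,17,0,8,0,0,0],[0.2,17,0,8.5,0,0,0],[0.2,16,0,8,0,0,0],[0.2,8,0,4,0,0,0],[0.2,0,0,0,0,0,0]]
  ]
}}

```text
time_s: 12.62
tcp_pos: [0.5154, -0.2648, 0.3792]
ee_rot: [[-0.444, 0.075, 0.893], [-0.037, -0.997, 0.066], [0.895, -0.004, 0.446]]
wrist_force: [1.0, 0.3, -2.1]
gripper_width: 0.3
```

```bash
python3 - <<'E'
from fk import *
from h import *
s=sense();q=s["joints"];p,R=s["tcp_pos"],s["ee_rot"];E=np.array(eval(open("E.txt").read()))
print(s["time_s"],p,s["wrist_force"],s["moment"],s["gripper_width"],"eye",p+R@E)
w=capture("wrist");cv2.imwrite("pics/k0.png",w["color"][:,:,::-1]); 
c=w["color"][200:320,260:380]; m=masks_of(w,"honing_steel"); print([(x["confidence"],x["box"]) for x in m[:2]], proj(w,p+R@E))
up=np.arcsin(R[2,2]);R2=tool(.1,up); e2=np.array([.486,.0392,.35])
plan(q,(p,R),e2-R2@E,R2,.2,n=11,joint=False,grid=1)
E
```

```text
12.625 [ 0.51543099 -0.26477674  0.37921479] [ 0.95333721  0.28718679 -2.11850771] [-0.25496123  2.37176073  0.014748  ] 0.3002579358210901 eye [ 0.4838184  -0.26698821  0.3939051 ]
[(0.65, [284.6, 212.9, 66.8, 160.6])] [[321.10524883 240.9944923 ]]
goal q [ -29.5   41.7  -59.9 -140.5 -125.7  -81.8] err 0.0 [ 0.33 -0.19  0.58] [ 0.25 -0.14  0.17] [0.23 0.01 0.19]
   3 [ 0.516 -0.181  0.367] wrist (array([ 0.21, -0.36,  0.27]), array([ 0.23, -0.21,  0.22]))
   6 [ 0.516 -0.097  0.355] wrist (array([ 0.23, -0.28,  0.23]), array([ 0.23, -0.12,  0.21]))
   9 [ 0.517 -0.014  0.343] wrist (array([ 0.25, -0.2 ,  0.19]), array([ 0.23, -0.04,  0.2 ]))
max turn/row deg 0.5729577951308232  end [0.5174 0.0426 0.3358]
[0.2, -5.0, -28.0, 0.0, 0.0, 0.0, 0.0]
[0.2, -4.0, -28.0, 0.0, 0.0, 0.0, 0.0]
[0.2, -5.0, -27.0, 1.0, 0.01, 0.0, 0.0]
[0.2, -5.0, -28.0, 0.0, 0.0, 0.0, 0.0]
[0.2, -4.0, -28.0, 1.0, 0.0, 0.0, 0.0]
[0.2, -5.0, -28.0, 0.0, 0.0, 0.0, 0.0]
[0.2, -5.0, -28.0, 1.0, 0.01, 0.0, 0.0]
[0.2, -5.0, -27.0, 0.0, 0.0, 0.0, 0.01]
[0.2, -5.0, -28.0, 1.0, 0.0, 0.0, 0.0]
[0.2, -5.0, -28.0, 1.0, 0.0, 0.0, 0.0]
[0.2, -4.0, -28.0, 1.0, 0.0, 0.0, 0.0]
```

Weight is about 2 N, so the steel is lifted. Now the transfer.

Request:
{"api": "apply_moves", "payload": {
  "steps": [
    [[0.2,-2,-14,0,0,0,0],[0.2,-5,-28,0,0,0,0],[0.2,-5,-28,0,0,0,0],[0.2,-5,-28,1,0.01,0,0],[0.2,-5,-28,0,0,0,0],[0.2,-4,-28,1,0,0,0],[0.2,-5,-28,0,0,0,0],[0.2,-5,-28,1,0.01,0,0],[0.2,-5,-28,0,0,0,0.01],[0.2,-5,-28,1,0,0,0],[0.2,-5,-28,1,0,0,0],[0.2,-2,-13,1,0,0,0]]
  ]
}}

```text
time_s: 14.22
tcp_pos: [0.5185, 0.0449, 0.3332]
ee_rot: [[-0.439, 0.099, 0.893], [-0.05, -0.995, 0.086], [0.897, -0.007, 0.442]]
wrist_force: [0.6, -0.3, -1.2]
gripper_width: 0.301
```

```bash
python3 - <<'E'
from fk import *
from h import *
s=sense();q=s["joints"];p,R=s["tcp_pos"],s["ee_rot"];E=np.array(eval(open("E.txt").read()))
print(s["time_s"],p,s["wrist_force"],s["moment"],"eye",p+R@E)
up=np.radians(26.4);R2=tool(.05,up); e2=np.array([.494,.0394,.301])
plan(q,(p,R),e2-R2@E,R2,.2,n=6,joint=False,grid=.5)
E
```

```text
14.225 [0.51849967 0.04487142 0.33318525] [ 0.64435509 -0.3444356  -1.16253553] [-0.27382143  2.30181335 -0.01175293] eye [0.4870142  0.04187519 0.34800886]
goal q [ -25.7   54.9  -59.1 -141.5 -136.6  -73.6] err 0.0 [ 0.42 -0.2   0.49] [ 0.26 -0.13  0.1 ] [0.23 0.03 0.14]
   3 [0.522 0.043 0.31 ] wrist (array([ 0.26, -0.13,  0.13]), array([0.23, 0.02, 0.17]))
   6 [0.526 0.041 0.286] wrist (array([ 0.26, -0.13,  0.1 ]), array([0.23, 0.03, 0.14]))
max turn/row deg 0.8102846845413955  end [0.5257 0.0407 0.2864]
[0.2, -7.5, 1.0, -2.5, -0.01, 0.0, 0.0]
[0.2, -7.5, 0.5, -2.5, 0.0, 0.0, -0.01]
[0.2, -7.5, 1.0, -2.5, -0.01, 0.0, 0.0]
[0.2, -7.5, 1.0, -2.5, -0.01, 0.0, -0.01]
[0.2, -7.5, 0.5, -2.0, 0.0, 0.0, 0.0]
[0.2, -7.5, 1.0, -2.5, -0.01, 0.0, -0.01]
```

Request:
{"api": "apply_moves", "payload": {
  "steps": [
    [[0.2,-7.5,1,-2.5,-0.01,0,0],[0.2,-7.5,0.5,-2.5,-0.01,0,-0.01],[0.2,-7.5,1,-2.5,-0.01,0,0],[0.2,-7.5,1,-2.5,-0.01,0,-0.01],[0.2,-7.5,0.5,-2,0,0,0],[0.2,-7.5,1,-2.5,-0.01,0,-0.01],[0.2,0,0,0,0,0,0],[0.2,0,0,0,0,0,0]]
  ]
}}

```text
time_s: 15.22
tcp_pos: [0.5256, 0.0391, 0.288]
ee_rot: [[-0.445, 0.04, 0.895], [-0.019, -0.999, 0.035], [0.896, -0.001, 0.445]]
wrist_force: [-0.1, 0.9, -1.7]
gripper_width: 0.299
```

```bash
cat > look.py <<'E'
from fk import *
from h import *
import sys
s=sense();q=s["joints"];p,R=s["tcp_pos"],s["ee_rot"];E=np.array(eval(open("E.txt").read()))
print(s["time_s"],p.round(4),R.round(3).tolist(),"F",s["wrist_force"].round(2),"M",s["moment"].round(3),"eye",(p+R@E).round(4),s["gripper_width"].round(3))
w=capture("wrist");sd=capture("side");t=capture("top")
C=np.zeros((600,800,3),np.uint8)
C[:300,:400]=cv2.resize(w["color"][120:300,200:440,::-1],(400,300),interpolation=cv2.INTER_CUBIC)
C[:,405:]=cv2.resize(sd["color"][155:275,265:344,::-1],(395,600),interpolation=cv2.INTER_CUBIC)
C[305:,:400]=cv2.resize(t["color"][155:229,290:390,::-1],(400,295),interpolation=cv2.INTER_CUBIC)
cv2.imwrite("pics/"+sys.argv[1],C)
print("w px eye",proj(w,p+R@E),"tip",proj(w,[[.5182,.0394,.30],[.5182,.0394,.303]]),"side eye",proj(sd,p+R@E),"top eye",proj(t,p+R@E))
E
python3 look.py l.png
```

```text
Traceback (most recent call last):
  File "look.py", line 5, in <module>
    print(s["time_s"],p.round(4),R.round(3).tolist(),"F",s["wrist_force"].round(2),"M",s["moment"].round(3),"eye",(p+R@E).round(4),s["gripper_width"].round(3))
                                                                                                                                   ^^^^^^^^^^^^^^^^^^^^^^^^
AttributeError: 'float' object has no attribute 'round'
```

```bash
sed -i 's/s\["gripper_width"\].round(3)/s["gripper_width"]/' look.py; python3 look.py l.png
```

```text
15.225 [0.5256 0.0391 0.288 ] [[-0.445, 0.04, 0.895], [-0.019, -0.999, 0.035], [0.896, -0.001, 0.445]] F [-0.07  0.93 -1.69] M [-0.223  2.279  0.037] eye [0.494  0.0381 0.3027] 0.2985182205688827
w px eye [[321.00814761 241.01908236]] tip [[320.05695245 255.75645534]
 [320.04464024 249.83138599]] side eye [[325.77845992 205.279025  ]] top eye [[333.63972773 240.28840514]]
```

View pics/l.png

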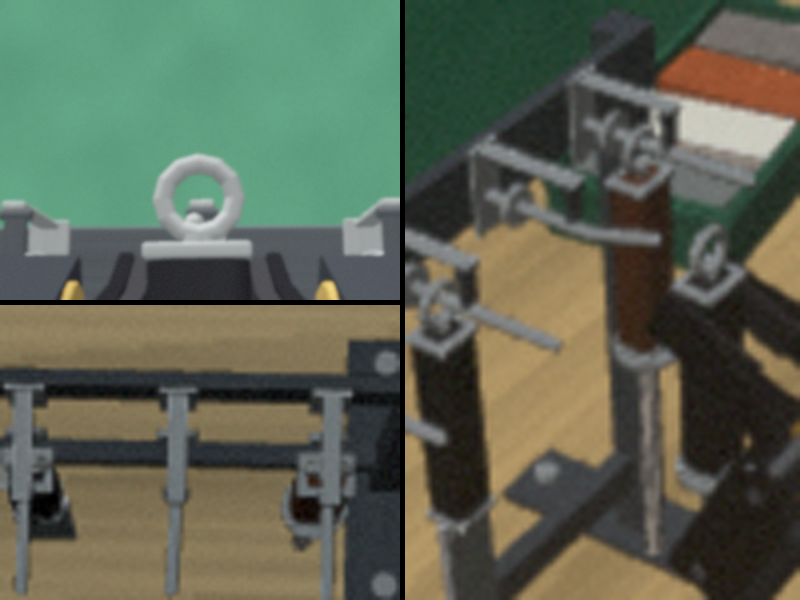

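Through the eye, the wrist crop shows the prong tip at (193,222), with the eye's centre at (198,197). The tip is about where predicted, roughly 1 mm left. I advance gently over the tip.

Request:
{"api": "apply_moves", "payload": {
  "steps": [
    [[0.2,-3,-0.9,3.5,0,0,0],[0.2,-3.2,-0.9,3.8,0,0,0],[0.2,-3.2,0,3.8,0,0,0],[0.2,0,0,0,0,0,0],[0.2,-2,0.1,3.5,0,0,0],[0.2,-2,0.1,3.5,0,0,0],[0.2,0,0,0,0,0,0]]
  ]
}}

```text
time_s: 16.25
tcp_pos: [0.5479, 0.0416, 0.2842]
ee_rot: [[-0.445, 0.04, 0.895], [-0.018, -0.999, 0.035], [0.895, -0.001, 0.446]]
wrist_force: [-0.3, -0.1, -1.6]
gripper_width: 0.304
```

```bash
cat > st.py <<'E'
from fk import *
from h import *
import sys
s=sense();p,R=s["tcp_pos"],s["ee_rot"];E=np.array(eval(open("E.txt").read()))
e=p+R@E
print(s["time_s"],"F",s["wrist_force"].round(2),"M",s["moment"].round(3),"eye",e.round(4),"out",((.6097-e[0])*1000).round(1),"az",np.arctan2(R[1,2],R[0,2]).round(3),"up",np.degrees(np.arcsin(R[2,2])).round(2))
if len(sys.argv)>1:
    g=np.array(eval(sys.argv[1])); n=int(sys.argv[2]); R2=tool(float(sys.argv[3]),np.radians(26.4))
    plan(s["joints"],(p,R),g-R2@E,R2,.2,n=n,joint=False,grid=.1,ag=.005)
E
python3 st.py "[.525,.0405,.2975]" 3 .03
```

```text
16.25 F [-0.29 -0.13 -1.57] M [-0.219  2.316  0.011] eye [0.5162 0.0405 0.2989] out 93.5 az 0.039 up 26.46
goal q [ -23.7   51.8  -56.9 -148.4 -132.8  -79.2] err 0.0 [ 0.41 -0.18  0.51] [ 0.28 -0.12  0.11] [0.26 0.03 0.14]
   3 [0.557 0.041 0.283] wrist (array([ 0.28, -0.12,  0.11]), array([0.26, 0.03, 0.14]))
max turn/row deg 0.2864788975654116  end [0.5567 0.0412 0.2828]
[0.2, -1.7, 0.2, 2.4, -0.005, 0.0, 0.0]
[0.2, -1.7, 0.3, 2.4, 0.0, 0.0, -0.005]
[0.2, -1.7, 0.2, 2.4, -0.005, 0.0, 0.0]
```

Request:
{"api": "apply_moves", "payload": {
  "steps": [
    [[0.2,-1.7,0.2,2.4,-0.005,0,0],[0.2,-1.7,0.3,2.4,0,0,-0.005],[0.2,-1.7,0.2,2.4,-0.005,0,0],[0.2,0,0,0,0,0,0]]
  ]
}}

```text
time_s: 16.75
tcp_pos: [0.5566, 0.0413, 0.2827]
ee_rot: [[-0.445, 0.029, 0.895], [-0.013, -1.0, 0.025], [0.895, -0.001, 0.445]]
wrist_force: [0.1, 0.3, -1.4]
gripper_width: 0.297
```

```bash
python3 st.py "[.54,.040,.2895]" 5 .02; python3 - <<'E'
from h import *
w=capture("wrist");sd=capture("side")
C=np.zeros((400,800,3),np.uint8)
C[:,:400]=cv2.resize(w["color"][190:310,260:380,::-1],(400,400),interpolation=cv2.INTER_CUBIC)
C[:,400:]=cv2.resize(sd["color"][165:245,280:360,::-1],(400,400),interpolation=cv2.INTER_CUBIC)
cv2.imwrite("pics/m.png",C)
E
```

```text
16.75 F [ 0.05  0.27 -1.41] M [-0.166  2.325 -0.038] eye [0.5249 0.0406 0.2974] out 84.8 az 0.028 up 26.44
goal q [ -22.7   51.9  -55.4 -150.9 -132.   -80.7] err 0.0 [ 0.41 -0.17  0.51] [ 0.29 -0.12  0.11] [0.28 0.03 0.13]
   3 [0.566 0.041 0.278] wrist (array([ 0.29, -0.12,  0.11]), array([0.27, 0.03, 0.13]))
max turn/row deg 0.2864788975654116  end [0.5716 0.0404 0.2748]
[0.2, -2.7, 0.3, 2.0, 0.0, 0.0, 0.0]
[0.2, -2.8, 0.2, 2.0, -0.005, 0.0, 0.0]
[0.2, -2.7, 0.3, 2.0, 0.0, 0.0, -0.005]
[0.2, -2.8, 0.2, 1.9, 0.0, 0.0, 0.0]
[0.2, -2.7, 0.3, 2.0, 0.0, 0.0, 0.0]
```

View pics/m.png

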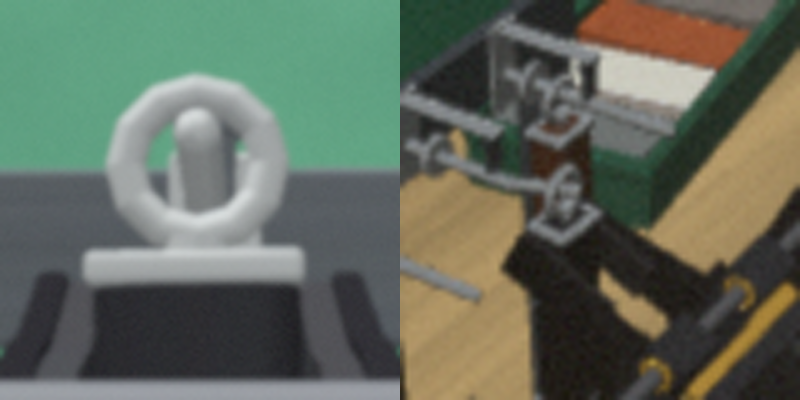

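The tip is through the eye, in the crop at (197,125) inside the ring centred at (197,163), with no contact force. Now I follow the slant down.

Request:
{"api": "apply_moves", "payload": {
  "steps": [
    [[0.2,-2.5,0.3,2.1,0,0,0],[0.2,-2.5,0.3,2.1,-0.005,0,0],[0.2,-2.5,0.3,2.1,0,0,-0.005],[0.2,-2.5,0.3,2.1,0,0,0],[0.2,-2.5,0.2,2.1,0,0,0],[0.2,0,0,0,0,0,0]]
  ]
}}

```text
time_s: 17.6
tcp_pos: [0.5717, 0.0402, 0.2761]
ee_rot: [[-0.445, 0.022, 0.895], [-0.008, -1.0, 0.02], [0.895, 0.002, 0.445]]
wrist_force: [0.0, 0.0, -0.2]
gripper_width: 0.303
```

```bash
python3 st.py "[.551,.0395,.2875]" 4 .01
```

```text
17.6 F [ 0.02  0.01 -0.19] M [-0.164  2.279  0.004] eye [0.54   0.0397 0.2908] out 69.7 az 0.023 up 26.44
goal q [ -21.9   51.4  -54.5 -153.1 -130.9  -82. ] err 0.0 [ 0.41 -0.16  0.51] [ 0.3  -0.12  0.11] [0.29 0.04 0.13]
   3 [0.58  0.04  0.274] wrist (array([ 0.3 , -0.12,  0.11]), array([0.29, 0.04, 0.13]))
max turn/row deg 0.40514234227069773  end [0.5827 0.0395 0.2728]
[0.2, -2.0, 0.2, 2.1, -0.005, 0.0, 0.0]
[0.2, -1.9, 0.2, 2.1, 0.0, 0.0, 0.0]
[0.2, -2.0, 0.2, 2.1, -0.005, 0.0, -0.005]
[0.2, -2.0, 0.2, 2.1, 0.0, 0.0, 0.0]
```

Request:
{"api": "apply_moves", "payload": {
  "steps": [
    [[0.2,-1.8,0.2,2.2,-0.005,0,0],[0.2,-1.9,0.2,2.1,0,0,0],[0.2,0,0,0,0,0,0]]
  ]
}}

```text
time_s: 17.98
tcp_pos: [0.5772, 0.0399, 0.2747]
ee_rot: [[-0.445, 0.017, 0.895], [-0.008, -1.0, 0.015], [0.895, -0.001, 0.445]]
wrist_force: [-0.1, 0.1, -1.5]
gripper_width: 0.304
```

```bash
python3 st.py "[.5525,.0395,.288]" 3 .01; for i in 1 2; do python3 - <<'E'
from h import *
capture("side");print(sense()["wrist_force"])
E
done
```

```text
17.975 F [-0.07  0.09 -1.48] M [-0.16   2.313  0.07 ] eye [0.5455 0.0396 0.2894] out 64.2 az 0.017 up 26.44
goal q [ -21.8   51.1  -54.4 -153.3 -130.6  -82.3] err 0.0 [ 0.41 -0.16  0.52] [ 0.3  -0.12  0.11] [0.29 0.04 0.13]
   3 [0.584 0.04  0.273] wrist (array([ 0.3 , -0.12,  0.11]), array([0.29, 0.04, 0.13]))
max turn/row deg 0.40514234227069773  end [0.5841 0.0396 0.2733]
[0.2, -1.5, 0.1, 1.9, 0.0, 0.0, 0.0]
[0.2, -1.5, 0.2, 1.8, -0.005, 0.0, -0.005]
[0.2, -1.4, 0.1, 1.9, 0.0, 0.0, 0.0]
[ 0.48207387 -0.15312938 -1.94515496]
[-0.66144179 -0.44402658 -1.96937521]
```

Request:
{"api": "apply_moves", "payload": {
  "steps": [
    [[0.2,-1.5,0.1,1.9,0,0,0],[0.2,-1.5,0.2,1.8,-0.005,0,-0.005],[0.2,-1.4,0.1,1.9,0,0,0],[0.2,-1,0,-0.5,0,0,0],[0.2,0,0,0,0,0,0]]
  ]
}}

```text
time_s: 18.7
tcp_pos: [0.584, 0.0396, 0.2721]
ee_rot: [[-0.445, 0.011, 0.895], [-0.004, -1.0, 0.01], [0.895, 0.001, 0.445]]
wrist_force: [0.3, -0.3, -1.3]
gripper_width: 0.3
```

```bash
cat > f.py <<'E'
from h import *
F=[]
for i in range(3): capture("side"); F.append(sense()["wrist_force"])
print("F avg",np.mean(F,0).round(2))
E
python3 st.py; python3 f.py
```

```text
18.7 F [ 0.27 -0.26 -1.31] M [-0.123  2.214  0.03 ] eye [0.5523 0.0395 0.2868] out 57.4 az 0.011 up 26.43
F avg [ 0.06  0.46 -1.26]
```

Request:
{"api": "apply_moves", "payload": {
  "steps": [
    [[0.2,-0.9,0,-0.45,0,0,0],[0.2,0,0,0,0,0,0]]
  ]
}}

```text
time_s: 19.1
tcp_pos: [0.5838, 0.0395, 0.2718]
ee_rot: [[-0.447, 0.011, 0.894], [-0.003, -1.0, 0.01], [0.894, 0.002, 0.447]]
wrist_force: [2.1, 0.4, 3.4]
gripper_width: 0.299
```

```bash
python3 st.py; python3 f.py
```

```text
19.1 F [2.06 0.43 3.38] M [-0.109  1.468  0.102] eye [0.5521 0.0394 0.2865] out 57.6 az 0.011 up 26.57
F avg [1.2  0.37 3.04]
```

Contact with the prong is felt at the expected height. I ease off slightly and slide in.

Request:
{"api": "apply_moves", "payload": {
  "steps": [
    [[0.2,0.3,0,0.15,0,0,0],[0.2,-0.9,0,1.8,0,0,0],[0.2,-0.9,0,1.8,0,0,0],[0.2,-0.9,0,1.8,0,0,0],[0.2,0,0,0,0,0,0]]
  ]
}}

```text
time_s: 19.88
tcp_pos: [0.5902, 0.0397, 0.2715]
ee_rot: [[-0.445, 0.011, 0.895], [-0.003, -1.0, 0.01], [0.895, 0.002, 0.445]]
wrist_force: [-1.0, -0.4, 1.5]
gripper_width: 0.299
```

```bash
python3 st.py; python3 f.py
```

```text
19.875 F [-0.95 -0.36  1.54] M [-0.16   1.202  0.01 ] eye [0.5585 0.0396 0.2862] out 51.2 az 0.011 up 26.44
F avg [-0.54  0.01  2.92]
```

Request:
{"api": "apply_moves", "payload": {
  "steps": [
    [[0.2,-0.8,0,1.8,0,0,0],[0.2,-0.8,0,1.8,0,0,0],[0.2,-0.9,0,1.8,0,0,0],[0.2,0,0,0,0,0,0]]
  ]
}}

```text
time_s: 20.52
tcp_pos: [0.5963, 0.0396, 0.2716]
ee_rot: [[-0.445, 0.01, 0.895], [-0.003, -1.0, 0.01], [0.895, 0.002, 0.445]]
wrist_force: [-1.3, -0.1, 2.4]
gripper_width: 0.299
```

```bash
python3 st.py; python3 f.py
```

```text
20.525 F [-1.28 -0.13  2.39] M [-0.079  1.253  0.018] eye [0.5646 0.0396 0.2863] out 45.1 az 0.011 up 26.43
F avg [-1.34  0.11  1.98]
```

Request:
{"api": "apply_moves", "payload": {
  "steps": [
    [[0.2,-0.9,0,1.8,0,0,0],[0.2,-0.9,0,1.8,0,0,0],[0.2,-0.9,0,1.8,0,0,0],[0.2,0,0,0,0,0,0]]
  ]
}}

```text
time_s: 21.18
tcp_pos: [0.6023, 0.0397, 0.2715]
ee_rot: [[-0.445, 0.01, 0.896], [-0.003, -1.0, 0.01], [0.896, 0.002, 0.445]]
wrist_force: [-0.7, -0.1, 1.8]
gripper_width: 0.298
```

```bash
python3 st.py; python3 f.py
```

```text
21.175 F [-0.68 -0.08  1.76] M [-0.131  1.352 -0.01 ] eye [0.5707 0.0396 0.2862] out 39.0 az 0.011 up 26.42
F avg [-1.15  0.48  0.74]
```

Request:
{"api": "apply_moves", "payload": {
  "steps": [
    [[0.2,-0.9,0,1.8,0,0,0],[0.2,-0.9,0,1.8,0,0,0],[0.2,-0.9,0,1.8,0,0,0],[0.2,0,0,0,0,0,0]]
  ]
}}

```text
time_s: 21.82
tcp_pos: [0.6085, 0.0396, 0.2715]
ee_rot: [[-0.445, 0.01, 0.895], [-0.003, -1.0, 0.01], [0.895, 0.002, 0.445]]
wrist_force: [-0.0, -0.0, 2.8]
gripper_width: 0.298
```

```bash
python3 st.py; python3 f.py
```

```text
21.825 F [-0.02 -0.03  2.78] M [-0.039  1.48  -0.025] eye [0.5768 0.0396 0.2862] out 32.9 az 0.011 up 26.43
F avg [0.41 0.06 1.6 ]
```

Request:
{"api": "apply_moves", "payload": {
  "steps": [
    [[0.2,-0.7,0,1.5,0,0,0],[0.2,-0.7,0,1.5,0,0,0],[0.2,-0.7,0,1.4,0,0,0],[0.2,0,0,0,0,0,0]]
  ]
}}

```text
time_s: 22.48
tcp_pos: [0.6132, 0.0398, 0.2716]
ee_rot: [[-0.445, 0.01, 0.896], [-0.003, -1.0, 0.01], [0.896, 0.002, 0.445]]
wrist_force: [-0.8, -0.4, 1.3]
gripper_width: 0.297
```

```bash
python3 st.py; python3 f.py; python3 - <<'E'
from h import *
w=capture("wrist");sd=capture("side")
C=np.zeros((500,800,3),np.uint8)
C[:400,:400]=cv2.resize(w["color"][190:310,260:380,::-1],(400,400),interpolation=cv2.INTER_CUBIC)
C[:,400:]=cv2.resize(sd["color"][160:230,265:321,::-1],(400,500),interpolation=cv2.INTER_CUBIC)
cv2.imwrite("pics/n.png",C)
E
```

```text
22.475 F [-0.78 -0.43  1.34] M [-0.051  1.585  0.025] eye [0.5815 0.0397 0.2863] out 28.2 az 0.011 up 26.42
F avg [-0.03  0.64  1.28]
```

View pics/n.png

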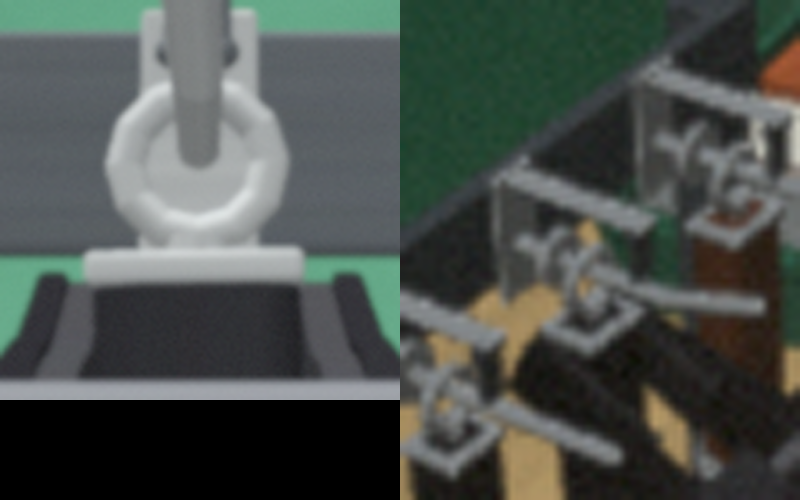

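The eye sits behind the keeper, near side crop (585,265), with the tongue hanging shut in front at (640,245). Now the tug.

Request:
{"api": "apply_moves", "payload": {
  "steps": [
    [[0.2,1.1,0,-2.2,0,0,0],[0.2,1.1,0,-2.2,0,0,0],[0.2,1.1,0,-2.2,0,0,0],[0.2,1.1,0,-2.2,0,0,0],[0.2,1.1,0,-2.2,0,0,0],[0.2,0,0,0,0,0,0]]
  ]
}}

```text
time_s: 23.48
tcp_pos: [0.6004, 0.0398, 0.2716]
ee_rot: [[-0.445, 0.011, 0.896], [-0.004, -1.0, 0.01], [0.896, 0.001, 0.445]]
wrist_force: [-0.8, -1.4, -0.5]
gripper_width: 0.299
```

```bash
python3 st.py; python3 f.py
```

```text
23.475 F [-0.76 -1.42 -0.5 ] M [-0.09   1.802 -0.113] eye [0.5687 0.0397 0.2863] out 41.0 az 0.011 up 26.4
F avg [-0.4  -0.01  0.26]
```

Request:
{"api": "apply_moves", "payload": {
  "steps": [
    [[0.2,0.5,0,-1,0,0,0],[0.2,0.5,0,-1,0,0,0],[0.2,0,0,0,0,0,0]]
  ]
}}

```text
time_s: 24.0
tcp_pos: [0.5984, 0.0397, 0.2716]
ee_rot: [[-0.445, 0.011, 0.896], [-0.004, -1.0, 0.01], [0.896, 0.001, 0.445]]
wrist_force: [1.4, 0.3, -0.1]
gripper_width: 0.299
```

```bash
python3 st.py; python3 f.py
```

```text
24.0 F [ 1.38  0.32 -0.08] M [-0.074  1.901 -0.067] eye [0.5667 0.0396 0.2863] out 43.0 az 0.011 up 26.42
F avg [ 0.24 -0.62  0.29]
```

Request:
{"api": "apply_moves", "payload": {
  "steps": [
    [[0.2,0.4,0,-0.8,0,0,0],[0.2,0,0,0,0,0,0]]
  ]
}}

```text
time_s: 24.4
tcp_pos: [0.5975, 0.0397, 0.2716]
ee_rot: [[-0.445, 0.011, 0.896], [-0.003, -1.0, 0.01], [0.896, 0.001, 0.445]]
wrist_force: [1.3, -0.5, 0.6]
gripper_width: 0.303
```

```bash
python3 st.py; python3 f.py
```

```text
24.4 F [ 1.28 -0.53  0.65] M [-0.073  2.044  0.015] eye [0.5659 0.0396 0.2863] out 43.8 az 0.011 up 26.42
F avg [ 0.4  -0.59  0.59]
```

Request:
{"api": "apply_moves", "payload": {
  "steps": [
    [[0.2,0.4,0,-0.8,0,0,0],[0.2,0,0,0,0,0,0]]
  ]
}}

```text
time_s: 24.8
tcp_pos: [0.5969, 0.0395, 0.2716]
ee_rot: [[-0.445, 0.01, 0.895], [-0.003, -1.0, 0.01], [0.896, 0.002, 0.445]]
wrist_force: [3.4, 0.1, 1.0]
gripper_width: 0.296
```

```bash
python3 st.py; python3 f.py
```

```text
24.8 F [3.44 0.07 1.  ] M [-0.101  2.27   0.03 ] eye [0.5652 0.0395 0.2863] out 44.5 az 0.011 up 26.43
F avg [ 4.11 -0.18  0.97]
```

Request:
{"api": "apply_moves", "payload": {
  "steps": [
    [[0.2,0.4,0,-0.8,0,0,0],[0.2,0,0,0,0,0,0]]
  ]
}}

```text
time_s: 25.2
tcp_pos: [0.5958, 0.0397, 0.2717]
ee_rot: [[-0.445, 0.011, 0.895], [-0.003, -1.0, 0.01], [0.896, 0.002, 0.445]]
wrist_force: [5.5, 0.4, 1.4]
gripper_width: 0.299
```

```bash
python3 st.py; python3 f.py
```

```text
25.2 F [5.48 0.41 1.41] M [-0.243  2.381  0.164] eye [0.5642 0.0396 0.2864] out 45.5 az 0.011 up 26.43
F avg [5.26 0.97 2.08]
```

The keeper holds against a tug of about 5 N. I ease back in, take the load off the prong and release.

Request:
{"api": "apply_moves", "payload": {
  "steps": [
    [[0.2,-0.9,0,2,0,0,0],[0.2,-1,0,2.1,0,0,0],[0.2,-1,0,2.1,0,0,0],[0.2,-0.9,0,2.1,0,0,0],[0.2,0,0,0,0,0,0],[0.2,0,0,0,0,0,0]]
  ]
}}

```text
time_s: 26.1
tcp_pos: [0.6049, 0.0398, 0.2719]
ee_rot: [[-0.445, 0.011, 0.896], [-0.003, -1.0, 0.01], [0.896, 0.001, 0.445]]
wrist_force: [0.3, -0.0, -1.6]
gripper_width: 0.297
```

```bash
python3 st.py; python3 f.py; python3 - <<'E'
from fk import *
from h import *
s=sense();p,R=s["tcp_pos"],s["ee_rot"]
for d in(.06,.08): print(ik(p-R[:,2]*d,R,s["joints"]))
E
```

```text
26.1 F [ 0.33 -0.03 -1.56] M [-0.174  2.27   0.051] eye [0.5732 0.0397 0.2866] out 36.5 az 0.011 up 26.41
F avg [-0.26  0.6  -1.3 ]
(array([ -22.73872847,   60.5931983 ,  -55.88380446, -146.51654973,
       -139.87738921,  -73.97435355]), np.float64(1.0659622114463166e-09))
(array([ -22.90806377,   65.0088631 ,  -56.5611582 , -142.50486036,
       -143.97981274,  -69.07103549]), np.float64(1.7062153093662054e-08))
```

Request:
{"api": "apply_moves", "payload": {
  "steps": [
    [[0.2,-0.3,0,-0.1,0,0,0],[0.31,0,0,0,0,0,0],[0.33,0,0,0,0,0,0],[0.36,0,0,0,0,0,0],[0.4,0,0,0,0,0,0],[0.44,0,0,0,0,0,0],[0.44,0,0,0,0,0,0],[0.44,0,0,0,0,0,0]]
  ]
}}

```text
time_s: 27.25
tcp_pos: [0.6049, 0.0398, 0.2717]
ee_rot: [[-0.445, 0.011, 0.895], [-0.004, -1.0, 0.01], [0.895, 0.001, 0.445]]
wrist_force: [-0.6, -1.0, 0.3]
gripper_width: 0.437
```

```bash
python3 st.py; python3 f.py; python3 - <<'E'
from h import *
w=capture("wrist");cv2.imwrite("pics/o.png",w["color"][180:340,220:420,::-1])
E
```

```text
27.25 F [-0.62 -1.01  0.34] M [-0.132  1.865  0.045] eye [0.5732 0.0397 0.2864] out 36.5 az 0.011 up 26.43
F avg [ 0.24  0.38 -0.61]
```

View pics/o.png

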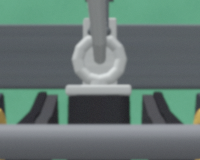

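The fingers are free on both sides of the handle, so I retreat straight back.

Request:
{"api": "apply_moves", "payload": {
  "steps": [
    [[0.44,0,0,-3,0,0,0],[0.44,0,0,-5,0,0,0],[0.44,0,0,-7,0,0,0],[0.44,0,0,-8,0,0,0],[0.44,0,0,-10,0,0,0],[0.44,0,0,-10,0,0,0],[0.44,0,0,-10,0,0,0],[0.44,0,0,-10,0,0,0],[0.44,0,0,0,0,0,0],[0.44,0,0,0,0,0,0],[0.44,0,0,0,0,0,0],[0.44,0,0,0,0,0,0]]
  ]
}}

```text
time_s: 28.95
tcp_pos: [0.5485, 0.0392, 0.2441]
ee_rot: [[-0.446, 0.011, 0.895], [-0.003, -1.0, 0.01], [0.895, 0.002, 0.446]]
wrist_force: [-0.3, 0.0, 0.1]
gripper_width: 0.445
```

Request:
{"api": "apply_moves", "payload": {
  "steps": [
    [[0.44,0,0,0,0,0,0],[0.44,0,0,0,0,0,0],[0.44,0,0,0,0,0,0],[0.44,0,0,0,0,0,0],[0.44,0,0,0,0,0,0],[0.44,0,0,0,0,0,0],[0.44,0,0,0,0,0,0],[0.44,0,0,0,0,0,0],[0.44,0,0,0,0,0,0],[0.44,0,0,0,0,0,0],[0.44,0,0,0,0,0,0],[0.44,0,0,0,0,0,0]]
  ]
}}

```text
time_s: 30.45
tcp_pos: [0.5485, 0.0391, 0.2436]
ee_rot: [[-0.445, 0.011, 0.895], [-0.003, -1.0, 0.01], [0.895, 0.001, 0.445]]
wrist_force: [-0.2, -0.9, -0.2]
gripper_width: 0.439
```

```bash
python3 st.py; python3 - <<'E'
from h import *
a=capture("side")["color"].astype(int)
b=capture("wrist")["color"].astype(int)
for i in range(6): sd=capture("side")
w=capture("wrist"); t=capture("top")
print("motion side",np.abs(sd["color"]-a)[150:300,200:350].mean(),"max blur",cv2.blur(np.abs(sd["color"]-a).mean(2).astype(np.float32),(5,5))[150:300,200:350].max(),"wrist",cv2.blur(np.abs(w["color"]-b).mean(2).astype(np.float32),(5,5)).max())
C=np.zeros((600,800,3),np.uint8)
C[:300,:400]=cv2.resize(w["color"][120:360,160:480,::-1],(400,300),interpolation=cv2.INTER_CUBIC)
C[:,405:]=cv2.resize(sd["color"][155:275,265:344,::-1],(395,600),interpolation=cv2.INTER_CUBIC)
C[305:,:400]=cv2.resize(t["color"][155:229,290:390,::-1],(400,295),interpolation=cv2.INTER_CUBIC)
cv2.imwrite("pics/p.png",C)
E
```

```text
30.45 F [-0.23 -0.94 -0.24] M [-0.131  1.93   0.021] eye [0.5168 0.0391 0.2583] out 92.9 az 0.011 up 26.43
motion side 2.4390074074074075 max blur 4.9866667 wrist 3.72
```

View pics/p.png

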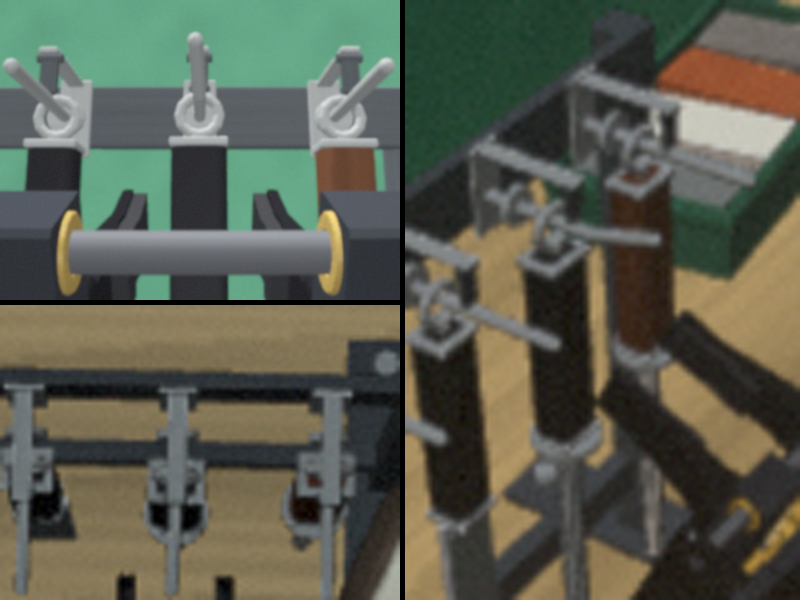

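The steel hangs straight and still behind the shut keeper, the neighbours are unchanged and the gripper is clear. Handing in.

```bash
python3 -c "
from station import r
print(r.finish_job())"
```

```text
the job is handed in; nothing more can be done
None
```

The honing steel now hangs by its eye on the free hook, behind the shut spring keeper. The job was handed in at about 31 s of the allowed 72 s, and no verdict was reported.

- **Hook bend:** The cameras showed the hook's end bent upward. I threaded the eye over the tip, followed the slant down and slid it back with the top wire on the prong. About 1.3 N of resistance showed at the keeper and then vanished once the eye was past.
- **Tug:** Pulling toward the tip met the shut keeper at about 45 mm out and held at roughly 5 N. I then eased the eye back to about 36 mm out and let go.
- **Last checks:** The steel hangs straight. Pictures taken about 0.4 s apart differed only by noise, the neighbouring tools look unmoved, and the gripper stands clear. Measured contact forces stayed around 5 N.
- **First grasp missed:** The cameras put the fingertips about 34 mm further back along the tool than stated. The first closing therefore shut on air in front of the handle without disturbing anything. I moved forward 33 mm and gripped properly.
- **Pictures:** I viewed 14, past the budget of 10 and past the one or two extra allowed.

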